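Weigh two battery cells and feed the heavier into the flap hopper

ROBOT

A 7-joint arm with a two-finger parallel gripper is mounted at the origin on the work surface. World frame = base frame: x ahead of the robot, y to its left, z up, the work surface at z = 0. Lengths are in m, angles in degrees, forces in N, time in s.
With the tool pointing down it reaches from about 0.425 to 0.875 m from the base axis. Payload 4.7 kg.
Tool frame: the origin (TCP) lies between the finger pads; the fingertips stand 14 mm ahead of it and the grasp point (between the pads) lies 5 mm behind it (env.tip_reach is the distance from the TCP to the fingertips, in m); z points along the fingers, y is the direction in which the jaws open and shut (so a half turn about z gives the same grasp; the last joint's range is limited). The gripper opens to 87 mm and grips with 3 to 60 N. Pads are 19 mm wide; open, the fingers measure 117 mm over their backs; the gripper's body (75 mm by 190 mm) begins 51 mm behind the grasp point.
Start: joints at [-69.666, 18.392, -4.016, 83.108, 1.295, 78.541, -3.26], TCP at [0.217, 0.613, 0.237] pointing down, gripper open.
Joint ranges: [-163.93, 163.93], [-17.29, 119.83], [-79.2, 71.16], [3.27, 140.29], [-89.18, 269.18], [5.43, 117.66], [-154.24, 154.24]. Speed limits (degrees/s): [147.25, 147.25, 180, 180, 180, 180, 180].

INTERFACE

Orientations are given as [roll, pitch, yaw] about the fixed x, y, z axes, in that order (R = Rz(yaw) Ry(pitch) Rx(roll)).
In Python, from cell import env gives the robot as it stands. The module is installed in compiled form; this text tells all that it offers.
- The arm moves only by the shell command python3 -m pendant 'ROWS' [FORCE]. ROWS is JSON, a list of rows, each an object of numbers: "rx", "ry", "rz": the turn, a rotation vector about the tool's x, y, z in degrees; "tx", "ty", "tz": the shift along the tool's x, y, z in mm; "jaw": the finger opening in mm, from 0 to 87. In form: [{"rx": .., "ry": .., "rz": .., "tx": .., "ty": .., "tz": .., "jaw": ..}, ...]. A call has 1 to 20 rows; each row shifts and turns the commanded pose from where the row before left it, along the tool's axes as they then stand; what a row does not reach is not made up. A row lasts 1/12 s, in which the tool goes at most 41.7 mm and 7.16 degrees, less where a joint would pass 70% of its speed; a pose out of reach is approached as far as the arm can. A call with a gripper value outside its range is refused whole. The fingers move at their own pace and stop on an object; FORCE is the grip in N (left out, the last holds). Time passes only in rows, so rows that do not move let the fingers close. It gives the time, the measured TCP pose, the force and the opening at its end, in the units of the state.
- env.get_obs(): the state, without advancing time (a new reading comes with each control period).
- env.read_camera(name): name is "scene" or "top"; returns a dict with "img" (384x512x3 uint8, red, green, blue), "range_z" (384x512 float32, m along the optical axis (not along the pixel's ray), 0 where there is no reading), "vertical_fov" (degrees; the focal length in pixels is half the picture's height over the tangent of half this angle, whatever the lens; pixels are square), "cx", "cy" (the principal point, pixels), "distortion" ([k1, k2, p1, p2, k3] as OpenCV has them; the pictures are not rectified), "world_to_cam" (4x4, takes a point from world to camera coordinates). Camera axes: x right, y up, looking along -z (the intrinsics and any distortion apply to the point x, -y, -z); pixel columns grow to the right and rows downward; lengths in m; the calibration is good to about 2 mm. A picture is of the moment at which its call begins.
- env.sign_off(): hands the job in, once; it reports no verdict.
The state is a dict: "time_s": time; "qpos": joint angles; "joint_velocities": joint speeds; "effort": joint torques, N m; "tool_pos": TCP position; "tool_rot": TCP orientation; "force": force on the tool from outside, world axes, zero at the start; "wrist_torque": the same for the moment, N m; "grip_width": finger opening in m.
Only numpy, scipy, OpenCV 4.12 (cv2) and the standard library are available. Lean on these libraries where they do the work, as an engineer would, in place of code of your own. Each camera call takes 0.05 s, during which the arm holds its last target.

TASK

Stand both weighing scoops, each with its battery cell still in it, on opposite pans of the balance and let go so that it shows which is heavier. Then take the scoop with the heavier cell, push the hopper's spring flap open with the scoop's nose and tip the cell in while the scoop keeps the flap open, and stand the empty scoop back on its free pan. Leave the lighter cell in its scoop on the other pan, let the flap shut, and do not knock over or shove the other things on the bench.

Things in the scene. Friction and masses are not known exactly. Their poses are not given: they have to be found in the camera images.
- scoop_a: open aluminium scoop, 0.14 kg, 100 mm long (x, to the open nose), 74 mm wide, floor and walls 3 mm, side and rear walls 36 mm high; origin at the centre of the underside; starts on the 2 mm mat, nose roughly away from the robot. A 3 mm floor ridge holds the cell at the rear wall, but jerky moves can free it; with the nose dipped 47 degrees it rolls over the ridge and out of the nose
- scoop_b: the same as scoop_a, a second one
- scoop_a_handle (a point): grasp point on scoop_a's handle, a plate 12 mm thick, 44 mm wide across the scoop, rising from the rear wall and leaning back from the nose 30 degrees off vertical. The point is 74 mm behind the scoop's origin, 72.6 mm above its underside, 12 mm from the plate's top end. Pinch the plate across its thickness, tool tilted 30 degrees, pointing down and towards the nose
- scoop_a_nose (a point): front edge of scoop_a, middle of the underside, 50 mm ahead of its origin
- scoop_b_handle (a point): grasp point on scoop_b's handle, a plate 12 mm thick, 44 mm wide across the scoop, rising from the rear wall and leaning back from the nose 30 degrees off vertical. The point is 74 mm behind the scoop's origin, 72.6 mm above its underside, 12 mm from the plate's top end. Pinch the plate across its thickness, tool tilted 30 degrees, pointing down and towards the nose
- scoop_b_nose (a point): front edge of scoop_b, middle of the underside, 50 mm ahead of its origin
- cell_a: round cell, 33 mm diameter, 60 mm long along its own y, origin at its centre; lies across scoop_a against the rear wall, 30 mm behind the scoop's origin, 19.5 mm above its underside. Both look the same, weigh 0.10 to 0.19 kg; one is at least 25 g heavier
- cell_b: round cell, 33 mm diameter, 60 mm long along its own y, origin at its centre; lies across scoop_b against the rear wall, 30 mm behind the scoop's origin, 19.5 mm above its underside. Both look the same, weigh 0.10 to 0.19 kg; one is at least 25 g heavier
- balance: equal-arm balance, fixed to the bench: grey base 110 by 300 mm, beam along its y with a pan on each end at 100 mm from the middle; origin at the middle of the underside, x points away from the robot's side, y to the left pan. The gap between the pans is 80 mm; nothing stands higher than the pans
- beam (a joint): tilt of the balance beam in rad, -0.12 to 0.12 between its stops, 0 level when empty; positive: left (+y) pan up and right pan down, so the right one carries the heavier load; negative: the left one is heavier. A 25 g difference swings it to its stop; so does a single loaded scoop. The swing takes up to a second
- pan_left_top (a point): centre of the flat top of the left (+y) pan, a plain steel disc 120 mm across, 5 mm thick, no rim; 80 mm above the bench when level, it rises or sinks 12 mm and stays level
- pan_right_top (a point): the same for the right (-y) pan
- hopper: grey sheet-metal cell hopper, fixed to the mat, 130 mm deep (x), 130 mm wide (y), 180 mm tall, top and back of bars 22 mm apart; origin at the centre of its underside, x points into it, away from its mouth. Inner floor 20 mm above the underside; walls 5 mm thick. The mouth is in its front (own -x) face, 106 mm wide, from a sill 80 mm up to a lintel 175 mm above the underside
- hopper_mouth (a point): middle of the sill: lower edge of the mouth, on the outer front face, 80 mm above the hopper's underside
- flap (a joint): aluminium flap, 102 mm wide, 90 mm long, 3 mm thick, hung just inside the mouth from a hinge 172 mm above the underside and 8 mm behind the front face; 0 closed (hanging), grows to 1.4 rad as it is pushed inwards; a light spring (0.3 N at its lower end when shut, about 1.2 N wide open) shuts it
- spray_can: standing aerosol can, 52 mm across, 170 mm tall; bystander, origin at the centre of its underside
- flux_jar: small round jar, 52 mm across, 45 mm tall; bystander, origin at the centre of its underside
- multimeter: hand multimeter lying on its back, 160 mm along its x, 80 mm wide, 36 mm tall; bystander, origin at the centre of its underside
- phone_clamp: low steel phone holder, 90 mm along x, about 175 mm along y, 26 mm tall; bystander, origin at the centre of its underside
- solder_spool: steel spool standing on end, 56 mm across, 35 mm tall; bystander, origin at the centre of its underside
- brush: bench brush lying along its x, 160 mm long, under 30 mm tall; bystander
- screwdriver: screwdriver lying along its x, 170 mm long, under 30 mm tall; bystander
Mind the look-alikes: they are no part of the job. Leave any yellow look-alike of the scoop_b alone.

How it is judged:
By the outcome, as a careful person would: the job done as asked, in the order asked, and still so for the second after the job is handed in, with the robot touching nothing.
It also fails if it takes over 72 s, if anything falls off the work surface, if the arm or the gripper's body presses on something with over 40 N, if the wrist force passes 120 N, or if a joint passes its speed limit or range.

## Working session

There is one attempt and no reset: what is moved stays moved. The work goes in short steps, Python scripts to look and compute and a shell command to move; the robot and the scene stay as the last step left them, time stands still between calls to the robot, and variables do not carry over. Pictures are saved under pics/ and viewed, and the job is handed in when it is done.

```bash
mkdir -p pics; ls
python3 - <<'E'
from cell import env
import cv2
o=env.get_obs()
for k,v in o.items(): print(k,v)
print(env.tip_reach)
for n in ("scene","top"):
    c=env.read_camera(n)
    cv2.imwrite(f"pics/{n}0.png",c["img"][:,:,::-1])
    import numpy as np
    np.savez(f"pics/{n}0.npz",**c)
    print(n,c["vertical_fov"],c["cx"],c["cy"],c["distortion"],c["world_to_cam"].round(4).tolist())
E
```

```text
pics
time_s 0.0
qpos [-69.66513854  18.44003749  -4.01406076  83.17537881   1.29673
  78.54014036  -3.25915815]
joint_velocities [-0.00348756 -0.00502394  0.00314315 -0.00026477 -0.06549246 -0.00066606
  0.08094183]
effort [-2.47029431e-05 -4.91283882e+01 -4.04010639e-01 -3.12530029e+01
 -6.39976957e-02  4.35311103e-02  1.65071133e-04]
tool_pos [0.21715862 0.61209266 0.23544603]
tool_rot [-1.79889776e+02  7.89328353e-03  1.60474698e+02]
force [-0.32715894 -0.48504455 -0.08792309]
wrist_torque [-0.00665105  0.00418406  0.00024954]
grip_width 0.08695419365078343
0.014
scene 46.29645164016517 253.18036903127478 189.7962709034706 [0.00586783 0.         0.         0.         0.        ] [[0.1303, 0.9913, -0.0199, -0.027], [-0.7236, 0.1088, 0.6816, 0.2641], [0.6778, -0.0744, 0.7315, -1.5088], [0.0, 0.0, 0.0, 1.0]]
top 48.44548638820989 263.7469971533463 190.19179634778678 [0.03221153 0.         0.         0.         0.        ] [[-0.0085, -0.9999, 0.0118, -0.0164], [0.9855, -0.0064, 0.1696, -0.4974], [-0.1695, 0.0131, 0.9854, -1.1942], [0.0, 0.0, 0.0, 1.0]]
```

View pics/scene0.png

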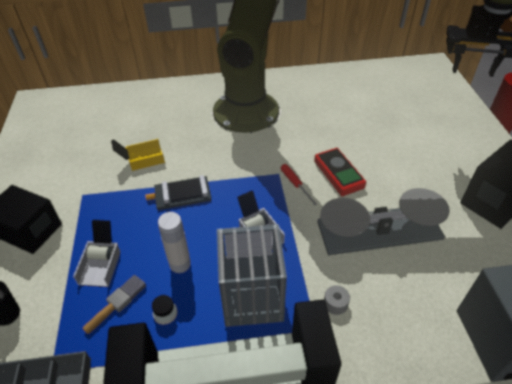

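View pics/top0.png

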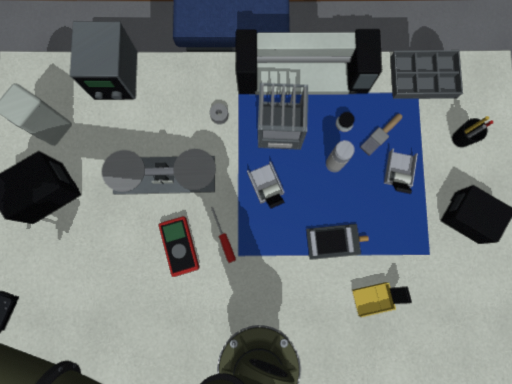

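```bash
cat > h.py <<'E'
import numpy as np, cv2
class Cam:
    def __init__(s,c):
        s.img=c["img"]; s.rz=c["range_z"]; s.W=np.array(c["world_to_cam"]); s.h,s.w=s.img.shape[:2]
        f=s.h/2/np.tan(np.radians(float(c["vertical_fov"]))/2)
        s.K=np.array([[f,0,float(c["cx"])],[0,f,float(c["cy"])],[0,0,1]]); s.d=np.array(c["distortion"],float)
    def proj(s,P):
        P=np.atleast_2d(P); p=P@s.W[:3,:3].T+s.W[:3,3]
        return cv2.projectPoints((p*[1,-1,-1]).reshape(-1,1,3),np.zeros(3),np.zeros(3),s.K,s.d)[0].reshape(-1,2)
    def ray(s,uv):
        n=cv2.undistortPoints(np.array(uv,float).reshape(-1,1,2),s.K,s.d).reshape(-1,2)
        return np.c_[n[:,0],-n[:,1],-np.ones(len(n))]
    def atz(s,uv,z):
        r=s.ray(uv)@s.W[:3,:3]; o=-s.W[:3,:3].T@s.W[:3,3]
        return o+r*((z-o[2])/r[:,2])[:,None]
    def cloud(s):
        v,u=np.mgrid[:s.h,:s.w]; uv=np.c_[u.ravel(),v.ravel()]
        r=s.ray(uv)*s.rz.ravel()[:,None]
        P=(r-s.W[:3,3])@s.W[:3,:3]; P[s.rz.ravel()<=0]=np.nan
        return P.reshape(s.h,s.w,3)
def load(n): return Cam(dict(np.load(f"pics/{n}.npz")))
def grab(n,tag):
    from cell import env
    c=env.read_camera(n); np.savez(f"pics/{tag}.npz",**c); return Cam(c)
def crop(c,x0,y0,x1,y1,k,name):
    im=cv2.resize(c.img[y0:y1,x0:x1,::-1],None,fx=k,fy=k,interpolation=cv2.INTER_CUBIC)
    for x in range((x0+9)//10*10,x1,10):
        cv2.line(im,((x-x0)*k,0),((x-x0)*k,6),(0,0,255),1)
        if x%20==0: cv2.putText(im,str(x),((x-x0)*k,16),0,.35,(0,0,255))
    for y in range((y0+9)//10*10,y1,10):
        cv2.line(im,(0,(y-y0)*k),(6,(y-y0)*k),(0,0,255),1)
        if y%20==0: cv2.putText(im,str(y),(8,(y-y0)*k+4),0,.35,(0,0,255))
    cv2.imwrite(f"pics/{name}.png",im)
E
python3 - <<'E'
from h import *
t=load("top0"); s=load("scene0")
crop(t,235,60,435,220,4,"t_r"); crop(t,90,130,240,240,5,"t_l"); crop(s,60,180,300,340,3,"s_l")
C=t.cloud()
print(C[300,100],C[240,300],(C[...,2]).ravel().size)
for uv in [(123,170),(195,170),(165,172),(270,140),(285,100),(265,183),(401,168)]: print(uv,C[uv[1],uv[0]].round(3))
E
```

```text
[ 0.19092244  0.44801803 -0.00196263] [ 3.55294541e-01 -1.26038493e-01 -2.03136764e-04] 196608
(123, 170) [0.551 0.375 0.081]
(195, 170) [0.55  0.174 0.082]
(165, 172) [0.549 0.262 0.061]
(270, 140) [ 0.636 -0.039  0.083]
(285, 100) [ 0.787 -0.089  0.004]
(265, 183) [ 0.525 -0.024  0.007]
(401, 168) [ 0.569 -0.435  0.006]
```

View pics/t_r.png

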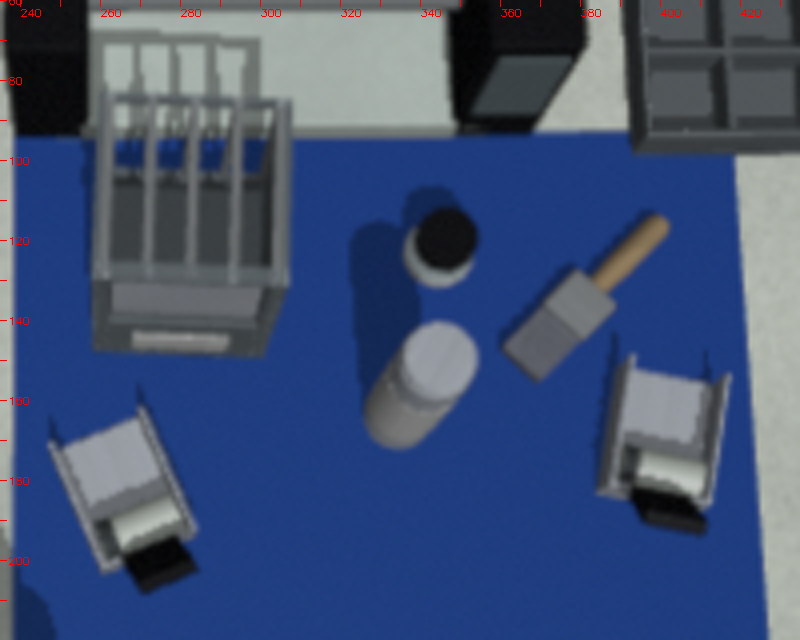

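View pics/t_l.png

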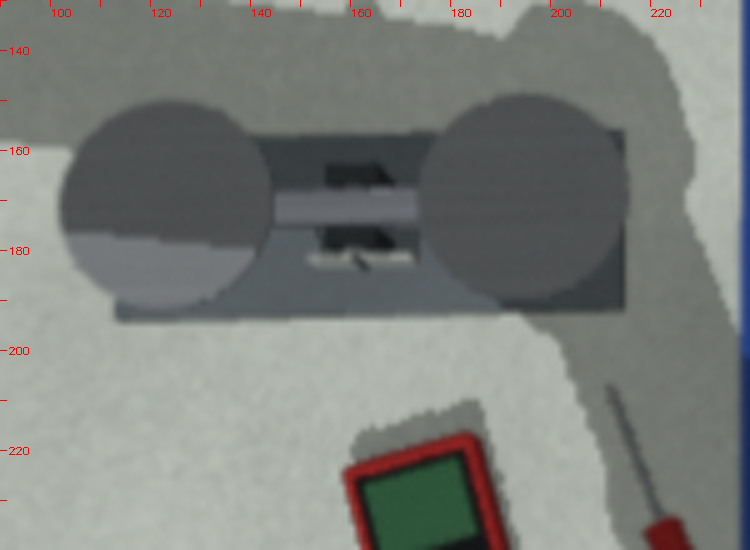

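View pics/s_l.png

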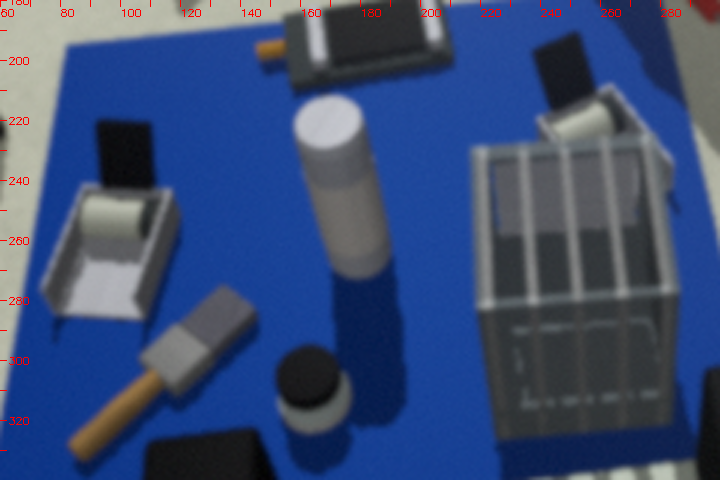

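```bash
cat > fit.py <<'E'
from h import *
from scipy.optimize import least_squares
from scipy.spatial.transform import Rotation as Rn
def sbox(P,c,hs,R=None):
    p=P-c
    if R is not None: p=p@R
    q=np.abs(p)-hs
    return np.linalg.norm(np.maximum(q,0),axis=1)+np.minimum(q.max(1),0)
Rh=Rn.from_euler('y',-30,degrees=True).as_matrix() # z axis -> (-.5,0,.866)
def scoop_sdf(P,cell=True):
    d=[sbox(P,[0,0,.0015],[.05,.037,.0015]),sbox(P,[-.0485,0,.018],[.0015,.037,.018]),
       sbox(P,[0,.0355,.018],[.05,.0015,.018]),sbox(P,[0,-.0355,.018],[.05,.0015,.018]),
       sbox(P,np.array([-.074,0,.0726])+Rh@[0,0,-.018],[.006,.022,.030],Rh)]
    if cell:
        q=P-[-.03,0,.0195]; a=np.hypot(q[:,0],q[:,2])-.0165; b=np.abs(q[:,1])-.03
        d.append(np.maximum(a,b))
    return np.min(np.abs(d),axis=0)
def fit_scoop(P,x0,z=.002,cell=True,fz=False):
    def res(v):
        c,s=np.cos(v[2]),np.sin(v[2]); R=np.array([[c,-s,0],[s,c,0],[0,0,1]])
        return scoop_sdf((P-[v[0],v[1],v[3] if fz else z])@R,cell)
    r=least_squares(res,list(x0)+([z] if fz else []),loss='soft_l1',f_scale=.003,x_scale=[.01,.01,.1]+([.01] if fz else []))
    return r.x,np.median(res(r.x)),len(P)
def near(C,x,y,r,z0,z1=.3):
    P=C.reshape(-1,3); P=P[~np.isnan(P).any(1)]
    return P[(np.hypot(P[:,0]-x,P[:,1]-y)<r)&(P[:,2]>z0)&(P[:,2]<z1)]
E
python3 - <<'E'
from fit import *
t=load("top0"); s=load("scene0"); Ct,Cs=t.cloud(),s.cloud()
for nm,(x,y,w) in dict(L=(.52,-.025,.4),R=(.565,-.435,-.1)).items():
    for w2,c in (("top",Ct),("scene",Cs)):
        P=near(c,x,y,.1,.007,.12)
        if nm=="L": P=P[P[:,0]<.61]
        v,m,n=fit_scoop(P,(x,y,w)); print(nm,w2,v[:2].round(4),np.degrees(v[2]).round(1),m.round(4),n)
# pans
for c,n in ((Ct,"top"),(Cs,"scene")):
    P=c.reshape(-1,3)
    for y in (.375,.175):
        Q=P[(np.abs(P[:,1]-y)<.085)&(np.abs(P[:,0]-.55)<.08)&(P[:,2]>.07)&(P[:,2]<.1)]
        (cx,cy),r=cv2.minEnclosingCircle(Q[:,:2].astype(np.float32)); print(n,"pan",cx,cy,r,np.median(Q[:,2]),Q[:,:2].mean(0))
    Q=near(c,.68,-.07,.14,.165,.195); print(n,"hopper top",Q.min(0),Q.max(0),np.median(Q[:,2]),cv2.minAreaRect(Q[:,:2].astype(np.float32)))
    Q=near(c,.62,-.06,.12,.03,.075); print(len(Q),Q.min(0),Q.max(0))
E
```

```text
L top [ 0.5242 -0.0239] 23.1 0.0013 737
L scene [ 0.5238 -0.02  ] 22.5 0.001 857
R top [ 0.5647 -0.4263] -10.0 0.0013 849
R scene [ 0.5641 -0.4228] -12.1 0.001 1578
top pan 0.5486111044883728 0.3768799602985382 0.060929276049137115 0.07959105164689945 [0.54904052 0.37591648]
top pan 0.5524566173553467 0.17770837247371674 0.06057903543114662 0.07992806207906797 [0.55279022 0.17692805]
top hopper top [ 0.6282546  -0.1365559   0.16520751] [ 0.76863644 -0.00448694  0.1887886 ] 0.18217753001673992 ((0.698843777179718, -0.06983941793441772), (0.12984208762645721, 0.13463740050792694), 87.01502990722656)
330 [ 0.50096884 -0.13159353  0.03024685] [0.71673626 0.02855803 0.07493037]
scene pan 0.5510914921760559 0.38056084513664246 0.06236047297716141 0.08092513371973012 [0.5528934  0.37901491]
scene pan 0.5530040264129639 0.1816583126783371 0.06203966587781906 0.08084869723761534 [0.55633651 0.17978175]
scene hopper top [ 0.62847054 -0.13486541  0.16502008] [7.66731967e-01 2.32956873e-04 1.88248422e-01] 0.18237788382946168 ((0.6975074410438538, -0.06694868206977844), (0.13004763424396515, 0.1332131177186966), 87.24347686767578)
629 [ 0.50015202 -0.12444512  0.03003649] [0.72454525 0.03213768 0.07491798]
```

```bash
cat > go.py <<'E'
import sys,numpy as np
from scipy.spatial.transform import Rotation as Rn
from cell import env
RS=np.array([[0,.866025,.5],[1,0,0],[0,.5,-.866025]]) # tool in scoop frame
HO=np.array([-.074,0,.0726])+.005*RS[:,2]             # TCP in scoop frame
def tool_for(x,y,z,yaw,nose=0,back=0,ho=HO,rs=RS):
    """scoop origin pose (yaw, nose-down deg) -> tool pose, back = withdrawn along tool z (m)"""
    S=Rn.from_euler('zy',[yaw,0],degrees=True)*Rn.from_euler('y',nose,degrees=True)
    R=S.as_matrix()@rs
    return np.array([x,y,z])+S.apply(ho)-back*R[:,2],R
def cur():
    o=env.get_obs(); return o,np.array(o["tool_pos"]),Rn.from_euler('xyz',o["tool_rot"],degrees=True).as_matrix()
def delta(p,R,p0=None,R0=None):
    o,pc,Rc=cur()
    p0=pc if p0 is None else p0; R0=Rc if R0 is None else R0
    rv=Rn.from_matrix(R0.T@R).as_rotvec(degrees=True)
    print("t",round(o["time_s"],2),"pos",p0.round(4),"-> ",p.round(4))
    print("  turn first (rv,deg)",rv.round(1),"| then shift new-tool mm",(R.T@(p-p0)*1e3).round(1),"| shift old-tool mm",(R0.T@(p-p0)*1e3).round(1))
    return p,R
def scoop_from_tool(ho=HO,rs=RS):
    o,p,R=cur(); S=R@rs.T; return p-S@ho,Rn.from_matrix(S).as_euler('ZYX',degrees=True),o
E
python3 - <<'E'
from go import *
p,R=tool_for(.524,-.022,.002,22.8,back=.1)
delta(p,R)
E
```

```text
t 0.1 pos [0.2172 0.6121 0.2356] ->  [ 0.412  -0.0691  0.1569]
  turn first (rv,deg) [-28.3 -12.4  46.6] | then shift new-tool mm [-703.5 -112.4   26. ] | shift old-tool mm [-411.3 -576.8   79.7]
```

```bash
python3 -m pendant '[{"tx":-27,"ty":-19.6,"jaw":50},{"tx":-27,"ty":-19.6},{"tx":-27,"ty":-19.6},{"tx":-27,"ty":-19.6},{"tx":-27,"ty":-19.6},{"tx":-27,"ty":-19.6},{"tx":-27,"ty":-19.6},{"tx":-27,"ty":-19.6},{"tx":-27,"ty":-19.6},{"tx":-27,"ty":-19.6},{"tx":-27,"ty":-19.6},{"tx":-27,"ty":-19.6},{"tx":-27,"ty":-19.6},{"tx":-27,"ty":-19.6},{"tx":-27,"ty":-19.6}]'
python3 - <<'E'
from go import *
p,R=tool_for(.524,-.022,.002,22.8,back=.07)
delta(p,R)
E
```

```text
t 0.1 pos [0.2172 0.6121 0.2356] ->  [ 0.4258 -0.0633  0.1309]
  turn first (rv,deg) [-28.3 -12.4  46.6] | then shift new-tool mm [-703.5 -112.4   56. ] | shift old-tool mm [-422.4 -566.6  105.7]invalid input at $[0]: expected keys rx, ry, rz, tx, ty, tz, jaw
```

```bash
python3 -m pendant '[{"rx":0,"ry":0,"rz":0,"tx":-27,"ty":-19.6,"tz":0,"jaw":50},{"rx":0,"ry":0,"rz":0,"tx":-27,"ty":-19.6,"tz":0,"jaw":50},{"rx":0,"ry":0,"rz":0,"tx":-27,"ty":-19.6,"tz":0,"jaw":50},{"rx":0,"ry":0,"rz":0,"tx":-27,"ty":-19.6,"tz":0,"jaw":50},{"rx":0,"ry":0,"rz":0,"tx":-27,"ty":-19.6,"tz":0,"jaw":50},{"rx":0,"ry":0,"rz":0,"tx":-27,"ty":-19.6,"tz":0,"jaw":50},{"rx":0,"ry":0,"rz":0,"tx":-27,"ty":-19.6,"tz":0,"jaw":50},{"rx":0,"ry":0,"rz":0,"tx":-27,"ty":-19.6,"tz":0,"jaw":50},{"rx":0,"ry":0,"rz":0,"tx":-27,"ty":-19.6,"tz":0,"jaw":50},{"rx":0,"ry":0,"rz":0,"tx":-27,"ty":-19.6,"tz":0,"jaw":50},{"rx":0,"ry":0,"rz":0,"tx":-27,"ty":-19.6,"tz":0,"jaw":50},{"rx":0,"ry":0,"rz":0,"tx":-27,"ty":-19.6,"tz":0,"jaw":50},{"rx":0,"ry":0,"rz":0,"tx":-27,"ty":-19.6,"tz":0,"jaw":50},{"rx":0,"ry":0,"rz":0,"tx":-27,"ty":-19.6,"tz":0,"jaw":50},{"rx":0,"ry":0,"rz":0,"tx":-27,"ty":-19.6,"tz":0,"jaw":50}]'
python3 - <<'E'
from go import *
p,R=tool_for(.524,-.022,.002,22.8,back=.07)
delta(p,R)
E
```

```text
time_s: 1.35
tool_pos: [0.5012, 0.1986, 0.2363]
tool_rot: [-180.0, -0.0, 160.5]
force: [-0.1, -0.6, 0.1]
grip_width: 0.0497
t 1.35 pos [0.5012 0.1986 0.2363] ->  [ 0.4258 -0.0633  0.1309]
  turn first (rv,deg) [-28.2 -12.5  46.6] | then shift new-tool mm [-212.2 -200.8    5.9] | shift old-tool mm [ -16.5 -272.   105.5]
```

```bash
python3 -m pendant '[{"rx":-2.82,"ry":-1.25,"rz":4.66,"tx":0,"ty":0,"tz":0,"jaw":50},{"rx":-2.82,"ry":-1.25,"rz":4.66,"tx":0,"ty":0,"tz":0,"jaw":50},{"rx":-2.82,"ry":-1.25,"rz":4.66,"tx":0,"ty":0,"tz":0,"jaw":50},{"rx":-2.82,"ry":-1.25,"rz":4.66,"tx":0,"ty":0,"tz":0,"jaw":50},{"rx":-2.82,"ry":-1.25,"rz":4.66,"tx":0,"ty":0,"tz":0,"jaw":50},{"rx":-2.82,"ry":-1.25,"rz":4.66,"tx":0,"ty":0,"tz":0,"jaw":50},{"rx":-2.82,"ry":-1.25,"rz":4.66,"tx":0,"ty":0,"tz":0,"jaw":50},{"rx":-2.82,"ry":-1.25,"rz":4.66,"tx":0,"ty":0,"tz":0,"jaw":50},{"rx":-2.82,"ry":-1.25,"rz":4.66,"tx":0,"ty":0,"tz":0,"jaw":50},{"rx":-2.82,"ry":-1.25,"rz":4.66,"tx":0,"ty":0,"tz":0,"jaw":50},{"rx":0,"ry":0,"rz":0,"tx":-26.5,"ty":-25,"tz":0,"jaw":50},{"rx":0,"ry":0,"rz":0,"tx":-26.5,"ty":-25,"tz":0,"jaw":50},{"rx":0,"ry":0,"rz":0,"tx":-26.5,"ty":-25,"tz":0,"jaw":50},{"rx":0,"ry":0,"rz":0,"tx":-26.5,"ty":-25,"tz":0,"jaw":50},{"rx":0,"ry":0,"rz":0,"tx":-26.5,"ty":-25,"tz":0,"jaw":50},{"rx":0,"ry":0,"rz":0,"tx":-26.5,"ty":-25,"tz":0,"jaw":50},{"rx":0,"ry":0,"rz":0,"tx":-26.5,"ty":-25,"tz":0,"jaw":50},{"rx":0,"ry":0,"rz":0,"tx":-26.5,"ty":-25,"tz":0,"jaw":50}]'
python3 - <<'E'
from go import *
p,R=tool_for(.524,-.022,.002,22.8,back=.0)
delta(p,R); print(cur()[0]["qpos"].round(0))
from h import *
c=grab("scene","s1"); crop(c,180,120,340,240,5,"s1")
E
```

```text
time_s: 2.85
tool_pos: [0.4616, -0.0173, 0.144]
tool_rot: [151.1, -0.4, 113.0]
force: [0.9, -0.4, -0.1]
grip_width: 0.0501
t 2.85 pos [ 0.4616 -0.0173  0.144 ] ->  [ 0.4581 -0.0497  0.0703]
  turn first (rv,deg) [-1.1 -0.4 -0. ] | then shift new-tool mm [-28.6 -50.5  56. ] | shift old-tool mm [-29.  -49.4  56.8]
[ 17. -17.  -5. 135. -28.  41.  52.]
```

View pics/s1.png

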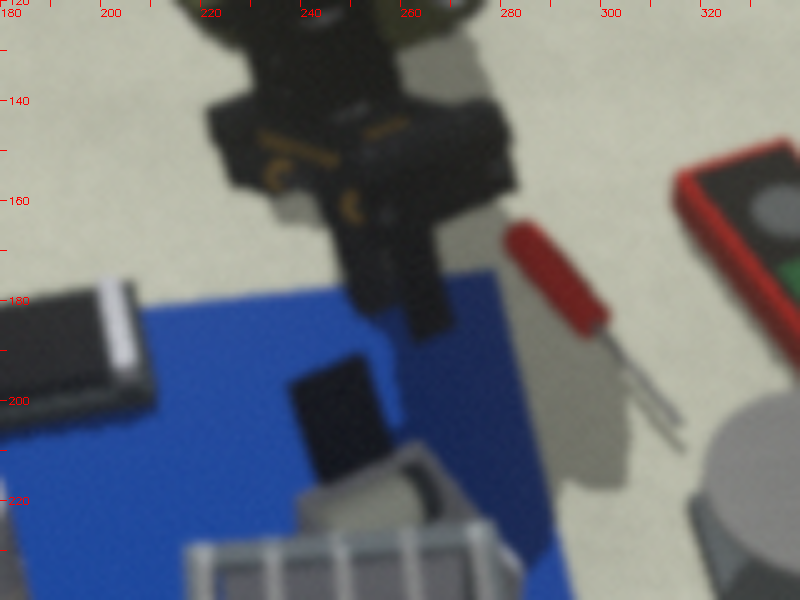

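Run:
```python
from go import *
p,R=tool_for(.524,-.022,.002,22.8,back=.0)
delta(p+[0,0,.045],R)
```

```text
t 2.9 pos [ 0.4589 -0.0233  0.1408] ->  [ 0.4581 -0.0497  0.1153]
  turn first (rv,deg) [-1.4 -0.3 -0.4] | then shift new-tool mm [-24.1 -22.3  16.7] | shift old-tool mm [-24.3 -21.7  17.1]
```

```bash
python3 -m pendant '[{"rx":-0.5,"ry":0,"rz":0,"tx":-8,"ty":-7,"tz":6,"jaw":70},{"rx":-0.5,"ry":0,"rz":0,"tx":-8,"ty":-7,"tz":6,"jaw":70},{"rx":0,"ry":0,"rz":0,"tx":-8,"ty":-7,"tz":5,"jaw":70},{"rx":0,"ry":0,"rz":0,"tx":0,"ty":0,"tz":0,"jaw":70}]'
python3 - <<'E'
from go import *
p,R=tool_for(.524,-.022,.002,22.8,back=.0)
delta(p+[0,0,.045],R); print(cur()[0]["qpos"].round(0))
E
```

```text
time_s: 3.23
tool_pos: [0.4613, -0.0417, 0.1175]
tool_rot: [150.3, -0.5, 113.0]
force: [-1.2, -0.1, -0.1]
grip_width: 0.0667
t 3.23 pos [ 0.4613 -0.0417  0.1175] ->  [ 0.4581 -0.0497  0.1153]
  turn first (rv,deg) [-0.3 -0.6 -0.1] | then shift new-tool mm [-6.2 -6.4 -1.1] | shift old-tool mm [-6.2 -6.4 -1.2]
[ 16. -14.  -0. 137. -31.  38.  61.]
```

```bash
python3 -m pendant '[{"rx":0,"ry":-0.6,"rz":0,"tx":-6,"ty":-6,"tz":-1,"jaw":70},{"rx":0,"ry":0,"rz":0,"tx":0,"ty":-4,"tz":6,"jaw":70},{"rx":0,"ry":0,"rz":0,"tx":0,"ty":-4,"tz":6,"jaw":70},{"rx":0,"ry":0,"rz":0,"tx":0,"ty":-4,"tz":7,"jaw":70},{"rx":0,"ry":0,"rz":0,"tx":0,"ty":0,"tz":0,"jaw":70}]'
python3 - <<'E'
from go import *
p,R=tool_for(.524,-.022,.002,22.8,back=.0)
delta(p,R); print(cur()[0]["qpos"].round(1))
E
```

```text
time_s: 3.65
tool_pos: [0.4576, -0.0479, 0.0928]
tool_rot: [150.3, -0.0, 112.9]
force: [-0.1, -0.2, -0.3]
grip_width: 0.0697
t 3.65 pos [ 0.4576 -0.0479  0.0928] ->  [ 0.4581 -0.0497  0.0703]
  turn first (rv,deg) [-0.3 -0.1  0. ] | then shift new-tool mm [ -1.8 -11.5  19.3] | shift old-tool mm [ -1.8 -11.4  19.4]
[ 16.  -11.7   0.7 138.4 -33.8  34.3  64.6]
```

```bash
python3 -m pendant '[{"rx":-0.1,"ry":0,"rz":0,"tx":-1,"ty":-4,"tz":6.5,"jaw":70},{"rx":-0.1,"ry":0,"rz":0,"tx":-1,"ty":-4,"tz":6.5,"jaw":70},{"rx":-0.1,"ry":0,"rz":0,"tx":0,"ty":-3.5,"tz":6.5,"jaw":60},{"rx":0,"ry":0,"rz":0,"tx":0,"ty":0,"tz":0,"jaw":50},{"rx":0,"ry":0,"rz":0,"tx":0,"ty":0,"tz":0,"jaw":40}]'
python3 - <<'E'
from go import *
p,R=tool_for(.524,-.022,.002,22.8,back=.0)
delta(p,R); print(cur()[0]["qpos"].round(1))
from h import *
c=grab("scene","s2"); crop(c,210,140,310,220,8,"s2")
c=grab("top","t2"); crop(c,220,140,320,220,8,"t2")
E
```

```text
time_s: 4.07
tool_pos: [0.4592, -0.0504, 0.0718]
tool_rot: [149.9, 0.0, 112.8]
force: [0.0, 0.3, -0.5]
grip_width: 0.0573
t 4.07 pos [ 0.4592 -0.0504  0.0718] ->  [ 0.4581 -0.0497  0.0703]
  turn first (rv,deg) [0.1 0.  0. ] | then shift new-tool mm [ 1.1 -1.4  0.9] | shift old-tool mm [ 1.1 -1.4  0.9]
[ 15.6  -9.1   1.6 139.5 -37.8  31.3  69.6]
```

View pics/s2.png

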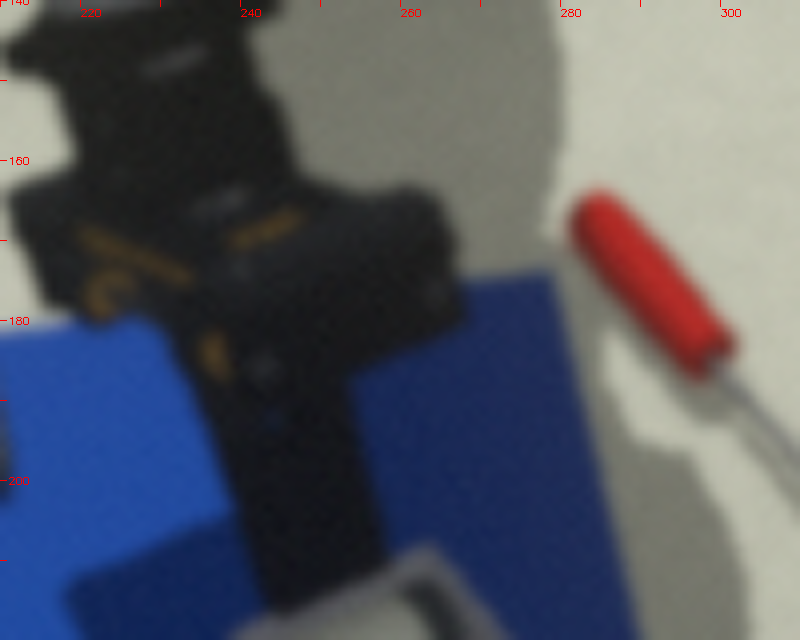

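View pics/t2.png

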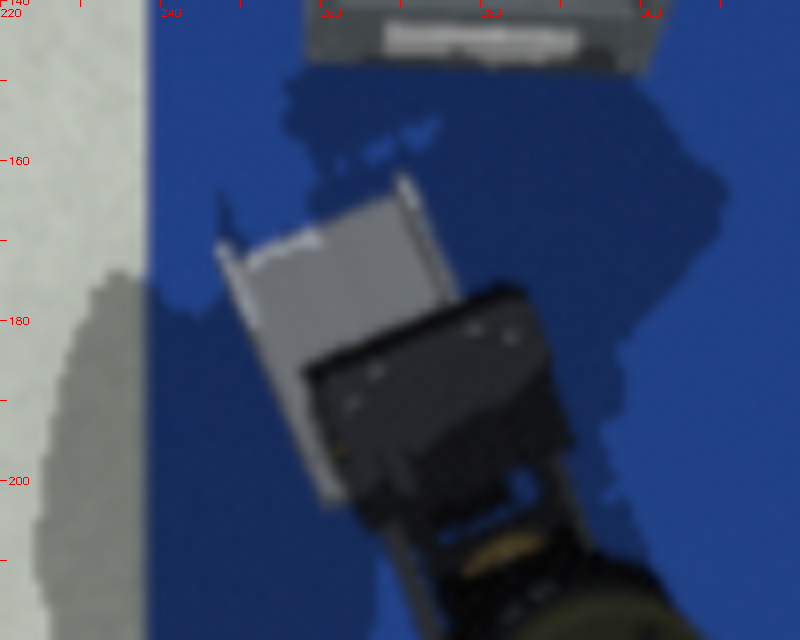

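```bash
python3 -m pendant '[{"rx":0,"ry":0,"rz":0,"tx":0.5,"ty":-1.4,"tz":0.9,"jaw":30},{"rx":0,"ry":0,"rz":0,"tx":0,"ty":0,"tz":0,"jaw":24},{"rx":0,"ry":0,"rz":0,"tx":0,"ty":0,"tz":0,"jaw":18},{"rx":0,"ry":0,"rz":0,"tx":0,"ty":0,"tz":0,"jaw":14},{"rx":0,"ry":0,"rz":0,"tx":0,"ty":0,"tz":0,"jaw":8},{"rx":0,"ry":0,"rz":0,"tx":0,"ty":0,"tz":0,"jaw":4},{"rx":0,"ry":0,"rz":0,"tx":0,"ty":0,"tz":0,"jaw":4}]' 30
python3 - <<'E'
from go import *
print(scoop_from_tool()[:2])
E
```

```text
time_s: 4.75
tool_pos: [0.4585, -0.0506, 0.0706]
tool_rot: [149.8, 0.1, 112.8]
force: [-0.5, -0.7, -0.7]
grip_width: 0.012
(array([ 0.52463636, -0.02292972,  0.00251597]), array([22.80756583, -0.17195966, -0.08748324]))
```

```bash
python3 -m pendant '[{"rx":0,"ry":0,"rz":0,"tx":0,"ty":1,"tz":-1.7,"jaw":4},{"rx":0,"ry":0,"rz":0,"tx":0,"ty":2,"tz":-3.5,"jaw":4},{"rx":0,"ry":0,"rz":0,"tx":0,"ty":4,"tz":-6,"jaw":4},{"rx":0,"ry":0,"rz":0,"tx":1,"ty":6,"tz":-7,"jaw":4},{"rx":0,"ry":0,"rz":0,"tx":3,"ty":8,"tz":-6,"jaw":4},{"rx":0,"ry":0,"rz":0,"tx":4,"ty":8,"tz":-5,"jaw":4},{"rx":0,"ry":0,"rz":0,"tx":5,"ty":8,"tz":-5,"jaw":4},{"rx":0,"ry":0,"rz":0,"tx":6,"ty":8,"tz":-5,"jaw":4},{"rx":0,"ry":0,"rz":0,"tx":7,"ty":8,"tz":-5,"jaw":4},{"rx":0,"ry":0,"rz":0,"tx":8,"ty":8,"tz":-5,"jaw":4},{"rx":0,"ry":0,"rz":0,"tx":9,"ty":8,"tz":-4,"jaw":4},{"rx":0,"ry":0,"rz":0,"tx":9,"ty":8,"tz":-4,"jaw":4},{"rx":0,"ry":0,"rz":0,"tx":7,"ty":5,"tz":-3,"jaw":4},{"rx":0,"ry":0,"rz":0,"tx":5,"ty":3,"tz":-2,"jaw":4}]'
python3 - <<'E'
from go import *
print(scoop_from_tool()[:2]); o=cur()[0]; print(o["qpos"].round(0),o["force"])
p,R=tool_for(.553,.3785,.115,0)
delta(p,R)
E
```

```text
time_s: 5.92
tool_pos: [0.4809, 0.0242, 0.1637]
tool_rot: [150.0, -0.1, 113.0]
force: [0.1, -0.4, -3.2]
grip_width: 0.0114
(array([0.54662053, 0.05223132, 0.09534077]), array([22.97084852,  0.04998959,  0.10307102]))
[ 15. -17. -10. 133. -26.  40.  44.] [ 0.13189937 -0.36600415 -3.20043633]
t 5.92 pos [0.4809 0.0242 0.1637] ->  [0.4815 0.3785 0.1833]
  turn first (rv,deg) [ -0.1 -11.6  19.8] | then shift new-tool mm [354.3  10.3 -16.7] | shift old-tool mm [326.  129.8  52.8]
```

```bash
python3 -m pendant '[{"rx":0,"ry":-0.5,"rz":0.8,"tx":0,"ty":1,"tz":-2,"jaw":4},{"rx":0,"ry":-1,"rz":1.7,"tx":0,"ty":1,"tz":-2,"jaw":4},{"rx":0,"ry":-1.4,"rz":2.4,"tx":0,"ty":1,"tz":-2,"jaw":4},{"rx":0,"ry":-1.7,"rz":2.9,"tx":0,"ty":1,"tz":-2,"jaw":4},{"rx":0,"ry":-1.7,"rz":2.9,"tx":2,"ty":1,"tz":-2,"jaw":4},{"rx":0,"ry":-1.7,"rz":2.9,"tx":4,"ty":1,"tz":-2,"jaw":4},{"rx":0,"ry":-1.7,"rz":2.9,"tx":7,"ty":1,"tz":-2,"jaw":4},{"rx":0,"ry":-1.2,"rz":2,"tx":10,"ty":1,"tz":-2,"jaw":4},{"rx":0,"ry":-0.7,"rz":1.3,"tx":13,"ty":1,"tz":-1,"jaw":4},{"rx":0,"ry":0,"rz":0,"tx":17,"ty":1,"tz":0,"jaw":4},{"rx":0,"ry":0,"rz":0,"tx":20,"ty":0,"tz":0,"jaw":4},{"rx":0,"ry":0,"rz":0,"tx":22,"ty":0,"tz":0,"jaw":4},{"rx":0,"ry":0,"rz":0,"tx":22,"ty":0,"tz":0,"jaw":4},{"rx":0,"ry":0,"rz":0,"tx":22,"ty":0,"tz":0,"jaw":4},{"rx":0,"ry":0,"rz":0,"tx":22,"ty":0,"tz":0,"jaw":4},{"rx":0,"ry":0,"rz":0,"tx":22,"ty":0,"tz":0,"jaw":4},{"rx":0,"ry":0,"rz":0,"tx":22,"ty":0,"tz":0,"jaw":4},{"rx":0,"ry":0,"rz":0,"tx":22,"ty":0,"tz":0,"jaw":4},{"rx":0,"ry":0,"rz":0,"tx":22,"ty":0,"tz":0,"jaw":4},{"rx":0,"ry":0,"rz":0,"tx":22,"ty":0,"tz":0,"jaw":4}]'
python3 - <<'E'
from go import *
print(scoop_from_tool()[:2]); o=cur()[0]; print(o["qpos"].round(0),o["force"])
p,R=tool_for(.553,.3785,.115,0)
delta(p,R)
E
```

```text
time_s: 7.58
tool_pos: [0.4971, 0.2937, 0.1738]
tool_rot: [150.7, -0.1, 90.0]
force: [0.4, -0.8, -2.5]
grip_width: 0.0116
(array([0.56772178, 0.29387797, 0.10466603]), array([0.04938909, 0.72679304, 0.09331867]))
[  1.  -2. -45. 118.  27.  45. -61.] [ 0.41230516 -0.80001604 -2.45161702]
t 7.58 pos [0.4971 0.2937 0.1738] ->  [0.4815 0.3785 0.1833]
  turn first (rv,deg) [-0.7 -0.1 -0. ] | then shift new-tool mm [ 84.8  -8.8 -16. ] | shift old-tool mm [ 84.8  -9.  -15.7]
```

```bash
python3 -m pendant '[{"rx":-0.3,"ry":0,"rz":0,"tx":19,"ty":-2,"tz":-3,"jaw":4},{"rx":-0.4,"ry":0,"rz":0,"tx":17,"ty":-2,"tz":-3,"jaw":4},{"rx":0,"ry":0,"rz":0,"tx":14,"ty":-2,"tz":-3,"jaw":4},{"rx":0,"ry":0,"rz":0,"tx":11,"ty":-1,"tz":-3,"jaw":4},{"rx":0,"ry":0,"rz":0,"tx":8,"ty":-1,"tz":-2,"jaw":4},{"rx":0,"ry":0,"rz":0,"tx":6,"ty":-1,"tz":-2,"jaw":4},{"rx":0,"ry":0,"rz":0,"tx":3.5,"ty":0,"tz":0,"jaw":4},{"rx":0,"ry":0,"rz":0,"tx":2,"ty":0,"tz":0,"jaw":4},{"rx":0,"ry":0,"rz":0,"tx":0,"ty":0,"tz":0,"jaw":4},{"rx":0,"ry":0,"rz":0,"tx":0,"ty":0,"tz":0,"jaw":4}]'
python3 - <<'E'
from go import *
print(scoop_from_tool()[:2]); o=cur()[0]; print(o["qpos"].round(0),o["force"])
p,R=tool_for(.553,.3785,.085,0)
delta(p,R)
from fit import *
for n in ("scene","top"):
    c=grab(n,n[0]+"3"); crop(c,*((300,150,480,270) if n=="scene" else (60,110,240,230)),4,n[0]+"3")
    P=near(c.cloud(),.545,.378,.1,.105,.24); P=P[P[:,2]<.17]
    print(n,fit_scoop(P,(.553,.378,0),.115,fz=True))
E
```

```text
time_s: 8.42
tool_pos: [0.4816, 0.3726, 0.1828]
tool_rot: [150.1, -0.0, 90.1]
force: [1.1, 0.3, -3.1]
grip_width: 0.0121
(array([0.55300787, 0.37274442, 0.11441078]), array([0.0797237 , 0.06707088, 0.03801351]))
[ -6.   6. -50. 112.  37.  52. -75.] [ 1.06413008  0.29767871 -3.11219494]
t 8.42 pos [0.4816 0.3726 0.1828] ->  [0.4815 0.3785 0.1533]
  turn first (rv,deg) [-0.1 -0.1  0.1] | then shift new-tool mm [  5.9 -14.8  25.5] | shift old-tool mm [  5.9 -14.8  25.5]
scene (array([ 0.55278497,  0.37514984, -0.00133637,  0.11526829]), np.float64(0.0007459105515960703), 1722)
top (array([ 0.55335594,  0.37106104, -0.00939641,  0.11418746]), np.float64(0.0007711323905908723), 936)
```

View pics/s3.png

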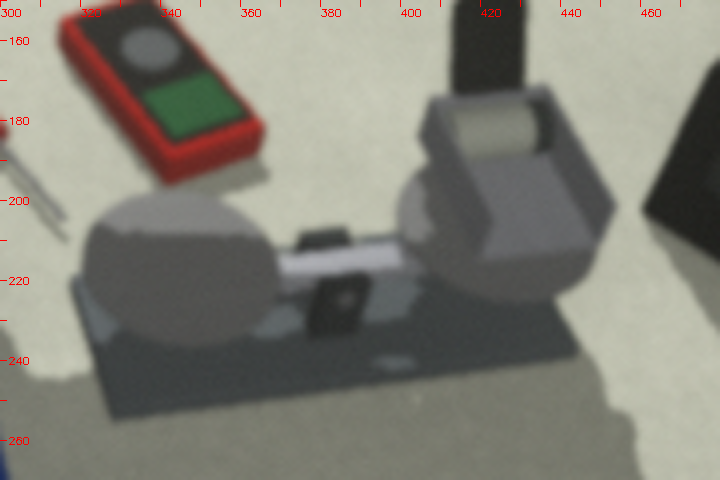

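View pics/t3.png

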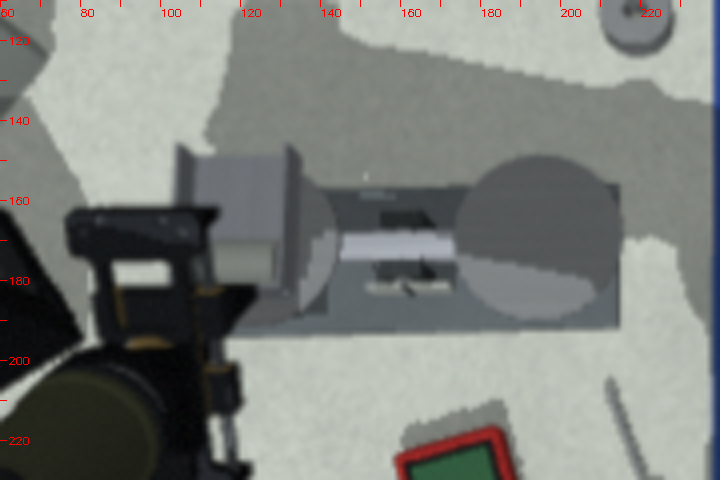

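```bash
python3 -m pendant '[{"rx":0,"ry":0,"rz":0,"tx":2,"ty":-1.5,"tz":2.6,"jaw":4},{"rx":0,"ry":0,"rz":0,"tx":2,"ty":-3,"tz":5.2,"jaw":4},{"rx":0,"ry":0,"rz":0,"tx":2,"ty":-3.5,"tz":6,"jaw":4},{"rx":0,"ry":0,"rz":0,"tx":0,"ty":-3.5,"tz":6,"jaw":4},{"rx":0,"ry":0,"rz":0,"tx":0,"ty":-2.5,"tz":4.3,"jaw":4},{"rx":0,"ry":0,"rz":0,"tx":0,"ty":-1.5,"tz":2.6,"jaw":4},{"rx":0,"ry":0,"rz":0,"tx":0,"ty":-1,"tz":1.7,"jaw":4},{"rx":0,"ry":0,"rz":0,"tx":0,"ty":-1,"tz":1.7,"jaw":4},{"rx":0,"ry":0,"rz":0,"tx":0,"ty":-1,"tz":1.7,"jaw":4},{"rx":0,"ry":0,"rz":0,"tx":0,"ty":-1,"tz":1.7,"jaw":4},{"rx":0,"ry":0,"rz":0,"tx":0,"ty":-1,"tz":1.7,"jaw":4},{"rx":0,"ry":0,"rz":0,"tx":0,"ty":0,"tz":0,"jaw":4}]'
python3 - <<'E'
from go import *
print(scoop_from_tool()[:2]); o=cur()[0]; print(o["force"],o["wrist_torque"])
E
```

```text
time_s: 9.52
tool_pos: [0.4811, 0.3793, 0.142]
tool_rot: [150.1, -0.1, 90.1]
force: [0.1, 0.5, -1.7]
grip_width: 0.0118
(array([0.55249511, 0.3795717 , 0.07360317]), array([0.14015985, 0.06791896, 0.0634537 ]))
[ 0.14037099  0.47460786 -1.71600741] [-0.11588896  1.01300638  0.00588004]
```

```bash
python3 -m pendant '[{"rx":0,"ry":0,"rz":0,"tx":0,"ty":-0.8,"tz":1.4,"jaw":4},{"rx":0,"ry":0,"rz":0,"tx":0,"ty":-0.8,"tz":1.4,"jaw":4},{"rx":0,"ry":0,"rz":0,"tx":0,"ty":-0.5,"tz":0.9,"jaw":4},{"rx":0,"ry":0,"rz":0,"tx":0,"ty":0,"tz":0,"jaw":4}]'
python3 - <<'E'
from go import *
print(scoop_from_tool()[:2]); o=cur()[0]; print(o["force"],o["wrist_torque"])
E
```

```text
time_s: 9.85
tool_pos: [0.4811, 0.3794, 0.1378]
tool_rot: [150.1, -0.1, 90.1]
force: [-0.4, 0.8, -2.6]
grip_width: 0.0118
(array([0.55255532, 0.37964692, 0.06941791]), array([0.14278171, 0.06658902, 0.06880102]))
[-0.43244815  0.82289434 -2.6040128 ] [-0.08024937  0.95898694  0.02239041]
```

```bash
python3 -m pendant '[{"rx":0,"ry":0,"rz":0,"tx":0,"ty":-0.5,"tz":0.9,"jaw":4},{"rx":0,"ry":0,"rz":0,"tx":0,"ty":-0.5,"tz":0.9,"jaw":4},{"rx":0,"ry":0,"rz":0,"tx":0,"ty":0,"tz":0,"jaw":4}]'
python3 - <<'E'
from go import *
print(scoop_from_tool()[:2]); o=cur()[0]; print(o["force"],o["wrist_torque"])
from fit import *
c=grab("top","t4");C=c.cloud(); print(C[165:175,190:200,2].mean(), C[145:190,130:140,2])
E
```

```text
time_s: 10.1
tool_pos: [0.4813, 0.3798, 0.1366]
tool_rot: [150.0, -0.1, 90.2]
force: [-3.3, -0.8, 1.7]
grip_width: 0.0118
(array([0.55279484, 0.38003077, 0.06831681]), array([ 0.1587607 , -0.00497596,  0.06726672]))
[-3.30064888 -0.78787024  1.66274512] [-0.39674961  0.88186364 -0.21401767]
nan [[ 0.0034036   0.00023149 -0.00221269  0.00017706 -0.00207817 -0.000153
   0.00254983 -0.00058941  0.00038522  0.00037073]
 [ 0.00078842 -0.00141055 -0.00209402  0.00210615 -0.00202603  0.0032252
  -0.0027973  -0.00182883 -0.00109931  0.00238321]
 [-0.00616841  0.00339703  0.0008546  -0.0029098  -0.00497931 -0.00126956
  -0.00089706 -0.00112722  0.00089224  0.00185127]
 [ 0.00257712  0.00052006  0.00099026  0.00133698 -0.00344054  0.00146534
  -0.0017417   0.00016248 -0.00042735         nan]
 [ 0.00271718 -0.00233729  0.00159455 -0.00627109  0.00404923 -0.00209428
  -0.00065657 -0.00093364 -0.00463489  0.00191791]
 [-0.00408677 -0.00406917 -0.00326991  0.10042786  0.00084325 -0.00162629
  -0.00244369 -0.00489965 -0.00016377 -0.00223169]
 [ 0.00022227 -0.00221482 -0.00633944  0.1036214   0.0980
[... 4112 characters left out ...]
  0.09161591  0.07788241
   0.06500733  0.06492306  0.06565995  0.07163652]
 [ 0.10495872  0.10054859  0.10318787  0.09531457  0.08810422  0.07910434
   0.06884225  0.06784487  0.06474625  0.06767073]
 [ 0.08836144  0.09161011  0.08780474  0.09217393  0.0850317   0.07416073
   0.06783515  0.0671271   0.07372118  0.01565823]
 [ 0.07708463  0.07592035  0.07528769  0.0748118   0.07669032  0.0754326
   0.06323661  0.07034526  0.01383061  0.01412722]
 [ 0.0640749   0.06515902  0.06750852  0.06809963  0.06330544  0.06853037
   0.06511399  0.01970148  0.01719841  0.01522515]
 [ 0.06640858  0.06652203  0.07024545  0.06481968  0.06928819  0.01416788
   0.01613707  0.01614034  0.01276309  0.01558948]]
```

```bash
python3 -m pendant '[{"rx":0,"ry":0,"rz":0,"tx":0,"ty":0,"tz":0,"jaw":16},{"rx":0,"ry":0,"rz":0,"tx":0,"ty":0,"tz":0,"jaw":24},{"rx":0,"ry":0,"rz":0,"tx":0,"ty":0,"tz":0,"jaw":36},{"rx":0,"ry":0,"rz":0,"tx":0,"ty":0,"tz":0,"jaw":50},{"rx":0,"ry":0,"rz":0,"tx":0,"ty":0,"tz":-5,"jaw":50},{"rx":0,"ry":0,"rz":0,"tx":0,"ty":0,"tz":-15,"jaw":50},{"rx":0,"ry":0,"rz":0,"tx":0,"ty":0,"tz":-25,"jaw":50},{"rx":0,"ry":0,"rz":0,"tx":0,"ty":0,"tz":-25,"jaw":50},{"rx":0,"ry":0,"rz":0,"tx":0,"ty":0,"tz":-25,"jaw":50}]'
python3 - <<'E'
from go import *
o=cur()[0]; print(o["force"],o["qpos"].round(0))
from fit import *
for n in ("top","scene"):
    c=grab(n,n[0]+"5")
    crop(c,*((300,130,480,260) if n=="scene" else (60,110,240,230)),4,n[0]+"5")
    P=near(c.cloud(),.545,.378,.1,.078,.16)
    print(n,fit_scoop(P,(.553,.378,0),.068,fz=True))
p,R=tool_for(.5645,-.4247,.002,-11,back=.07)
delta(p,R)
E
```

```text
time_s: 10.9
tool_pos: [0.4328, 0.3794, 0.2191]
tool_rot: [150.1, -0.1, 90.2]
force: [1.5, 0.1, -0.4]
grip_width: 0.049
[ 1.46018513  0.10556375 -0.42046856] [ -6.  -1. -52. 113.  29.  55. -72.]
top (array([ 0.55306907,  0.37786909, -0.00476064,  0.0680333 ]), np.float64(0.0006959081455089743), 716)
scene (array([5.52958758e-01, 3.82065094e-01, 4.74983944e-05, 6.93479555e-02]), np.float64(0.0008254157590890704), 1278)
t 11.0 pos [0.4332 0.3823 0.2231] ->  [ 0.46   -0.4044  0.1309]
  turn first (rv,deg) [ 0.3 -6.   9.6] | then shift new-tool mm [-767.2  106.6  168.1] | shift old-tool mm [-787.3  -25.3   87.1]
```

View pics/s5.png

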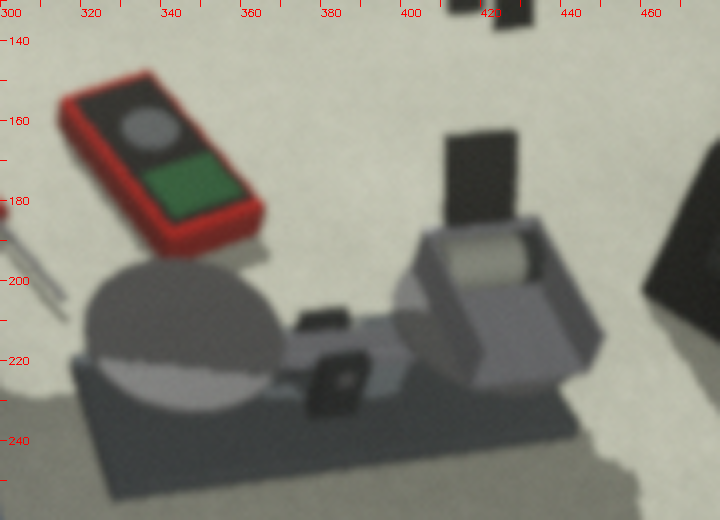

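```bash
python3 -m pendant '[{"rx":0,"ry":0,"rz":0,"tx":-20,"ty":7,"tz":1.2,"jaw":60},{"rx":0,"ry":0,"rz":0,"tx":-33,"ty":7,"tz":1.2,"jaw":60},{"rx":0,"ry":0,"rz":0,"tx":-33,"ty":7,"tz":1.2,"jaw":60},{"rx":0,"ry":0,"rz":0,"tx":-33,"ty":7,"tz":1.2,"jaw":60},{"rx":0,"ry":0,"rz":0,"tx":-33,"ty":7,"tz":1.2,"jaw":60},{"rx":0,"ry":0,"rz":0,"tx":-33,"ty":7,"tz":1.2,"jaw":60},{"rx":0,"ry":0,"rz":0,"tx":-33,"ty":7,"tz":1.2,"jaw":60},{"rx":0,"ry":0,"rz":0,"tx":-33,"ty":7,"tz":1.2,"jaw":60},{"rx":0,"ry":0,"rz":0,"tx":-33,"ty":7,"tz":1.2,"jaw":60},{"rx":0,"ry":0,"rz":0,"tx":-33,"ty":7,"tz":1.2,"jaw":60},{"rx":0,"ry":0,"rz":0,"tx":-33,"ty":7,"tz":1.2,"jaw":60},{"rx":0,"ry":0,"rz":0,"tx":-33,"ty":7,"tz":1.2,"jaw":60},{"rx":0,"ry":0,"rz":0,"tx":-20,"ty":0,"tz":0,"jaw":60}]'
python3 - <<'E'
from go import *
o=cur()[0]; print(o["force"],o["qpos"].round(0))
p,R=tool_for(.5645,-.4247,.002,-11,back=.07)
delta(p,R)
E
```

```text
time_s: 12.08
tool_pos: [0.5297, -0.0101, 0.2425]
tool_rot: [150.6, 0.3, 89.7]
force: [0.2, 0.0, -0.6]
grip_width: 0.0601
[ 0.22877659  0.04124569 -0.59113031] [  0. -17.  -3. 123.   1.  44.  -4.]
t 12.08 pos [ 0.5297 -0.0101  0.2425] ->  [ 0.46   -0.4044  0.1309]
  turn first (rv,deg) [-0.6 -5.   9.4] | then shift new-tool mm [-400.3  -49.9  100. ] | shift old-tool mm [-394.1 -114.4   65.8]
```

```bash
python3 -m pendant '[{"rx":0,"ry":0,"rz":0,"tx":-33,"ty":-1,"tz":-2,"jaw":60},{"rx":0,"ry":0,"rz":0,"tx":-33,"ty":-2,"tz":-2,"jaw":60},{"rx":0,"ry":0,"rz":0,"tx":-33,"ty":-4,"tz":-2,"jaw":60},{"rx":0,"ry":0,"rz":0,"tx":-33,"ty":-4,"tz":-2,"jaw":60},{"rx":0,"ry":0,"rz":0,"tx":-33,"ty":-4,"tz":-2,"jaw":60},{"rx":0,"ry":0,"rz":0,"tx":-33,"ty":-4,"tz":-2,"jaw":60},{"rx":0,"ry":0,"rz":0,"tx":-33,"ty":-4,"tz":-2,"jaw":60},{"rx":0,"ry":0,"rz":0,"tx":-33,"ty":-4,"tz":-2,"jaw":60},{"rx":0,"ry":0,"rz":0,"tx":-33,"ty":-4,"tz":-2,"jaw":60},{"rx":0,"ry":0,"rz":0,"tx":-33,"ty":-4,"tz":-2,"jaw":60},{"rx":0,"ry":0,"rz":0,"tx":-33,"ty":-4,"tz":-2,"jaw":60},{"rx":0,"ry":-1,"rz":2,"tx":-25,"ty":-4,"tz":-2,"jaw":60},{"rx":0,"ry":-2,"rz":3.7,"tx":0,"ty":0,"tz":0,"jaw":60},{"rx":0,"ry":-2,"rz":3.7,"tx":0,"ty":0,"tz":0,"jaw":60},{"rx":0,"ry":0,"rz":0,"tx":0,"ty":0,"tz":0,"jaw":60}]'
python3 - <<'E'
from go import *
o=cur()[0]; print(o["force"],o["qpos"].round(0))
p,R=tool_for(.5645,-.4247,.002,-11,back=.07)
delta(p,R)
E
```

```text
time_s: 13.33
tool_pos: [0.4793, -0.3924, 0.2425]
tool_rot: [150.7, -0.1, 79.3]
force: [-0.1, 0.6, 0.5]
grip_width: 0.0597
[-0.08141023  0.59026131  0.51206955] [ 11.  -3.  34. 111. -20.  49.  45.]
t 13.33 pos [ 0.4793 -0.3924  0.2425] ->  [ 0.46   -0.4044  0.1309]
  turn first (rv,deg) [-0.7 -0.2  0.2] | then shift new-tool mm [-15.4 -70.2  88.3] | shift old-tool mm [-15.5 -69.2  89.2]
```

```bash
python3 -m pendant '[{"rx":-0.7,"ry":0,"rz":0,"tx":-5,"ty":-23,"tz":15,"jaw":60},{"rx":0,"ry":0,"rz":0,"tx":-5,"ty":-23,"tz":15,"jaw":60},{"rx":0,"ry":0,"rz":0,"tx":-5,"ty":-23,"tz":20,"jaw":60},{"rx":0,"ry":0,"rz":0,"tx":0,"ty":0,"tz":20,"jaw":60},{"rx":0,"ry":0,"rz":0,"tx":0,"ty":0,"tz":16,"jaw":60},{"rx":0,"ry":0,"rz":0,"tx":0,"ty":0,"tz":10,"jaw":60},{"rx":0,"ry":0,"rz":0,"tx":0,"ty":0,"tz":0,"jaw":60}]'
python3 - <<'E'
from go import *
o=cur()[0]; print(o["force"],o["qpos"].round(0))
p,R=tool_for(.5645,-.4247,.002,-11)
delta(p,R)
from h import *
c=grab("top","t6"); crop(c,350,110,450,220,5,"t6")
c=grab("scene","s6"); crop(c,50,160,200,320,4,"s6")
E
```

```text
time_s: 13.92
tool_pos: [0.4647, -0.4043, 0.1233]
tool_rot: [150.2, -0.1, 79.5]
force: [-0.7, 0.4, 0.1]
grip_width: 0.0599
[-0.65194316  0.42807018  0.06181944] [ 13.   6.  38. 119. -37.  38.  65.]
t 13.92 pos [ 0.4647 -0.4043  0.1233] ->  [ 0.4943 -0.4111  0.0703]
  turn first (rv,deg) [-0.2 -0.3  0.4] | then shift new-tool mm [-1.  -0.2 61.1] | shift old-tool mm [-1.3 -0.1 61.1]
```

View pics/t6.png

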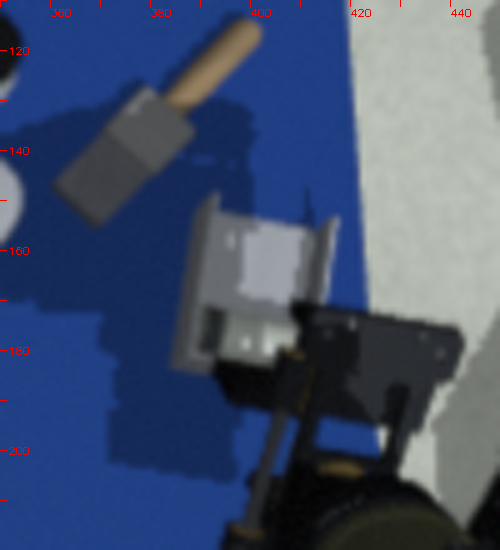

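View pics/s6.png

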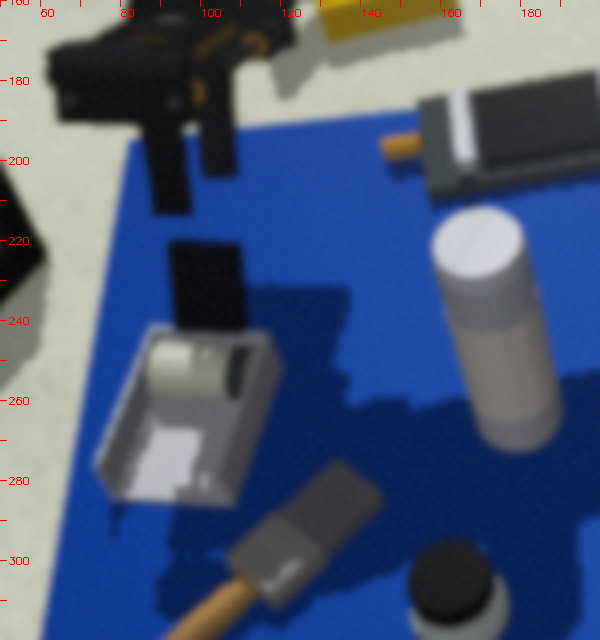

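```bash
python3 -m pendant '[{"rx":0,"ry":0,"rz":0,"tx":-1,"ty":0,"tz":13,"jaw":60},{"rx":0,"ry":0,"rz":0,"tx":0,"ty":0,"tz":15,"jaw":60},{"rx":0,"ry":0,"rz":0,"tx":0,"ty":0,"tz":15,"jaw":60},{"rx":0,"ry":0,"rz":0,"tx":0,"ty":0,"tz":11,"jaw":50},{"rx":0,"ry":0,"rz":0,"tx":0,"ty":0,"tz":7,"jaw":40},{"rx":0,"ry":0,"rz":0,"tx":0,"ty":0,"tz":0,"jaw":34}]'
python3 - <<'E'
from go import *
o=cur()[0]; print(o["force"],o["qpos"].round(0))
p,R=tool_for(.5645,-.4247,.002,-11)
delta(p,R)
E
```

```text
time_s: 14.52
tool_pos: [0.4952, -0.412, 0.073]
tool_rot: [149.9, -0.0, 79.4]
force: [-0.1, 0.2, 0.4]
grip_width: 0.0469
[-0.08418896  0.18798536  0.43605239] [ 15.  14.  35. 118. -49.  35.  74.]
t 14.52 pos [ 0.4952 -0.412   0.073 ] ->  [ 0.4943 -0.4111  0.0703]
  turn first (rv,deg) [ 0.1 -0.2  0.3] | then shift new-tool mm [ 0.8 -2.3  1.9] | shift old-tool mm [ 0.8 -2.3  1.9]
```

```bash
python3 -m pendant '[{"rx":0,"ry":0,"rz":0,"tx":0,"ty":-1.7,"tz":1.6,"jaw":30},{"rx":0,"ry":0,"rz":0,"tx":0,"ty":0,"tz":0,"jaw":22},{"rx":0,"ry":0,"rz":0,"tx":0,"ty":0,"tz":0,"jaw":16},{"rx":0,"ry":0,"rz":0,"tx":0,"ty":0,"tz":0,"jaw":10},{"rx":0,"ry":0,"rz":0,"tx":0,"ty":0,"tz":0,"jaw":4},{"rx":0,"ry":0,"rz":0,"tx":0,"ty":0,"tz":0,"jaw":4}]' 30
python3 - <<'E'
from go import *
print(scoop_from_tool()[:2],cur()[0]["force"])
E
```

```text
time_s: 15.02
tool_pos: [0.4941, -0.4124, 0.0715]
tool_rot: [149.9, -0.0, 79.3]
force: [-0.4, 1.0, -0.2]
grip_width: 0.0117
(array([ 0.56445929, -0.42570679,  0.00334439]), array([-10.71254844,  -0.11730206,   0.02674784])) [-0.42628212  1.04634973 -0.18681756]
```

```bash
python3 -m pendant '[{"rx":0,"ry":0,"rz":0,"tx":0,"ty":1,"tz":-1.7,"jaw":4},{"rx":0,"ry":0,"rz":0,"tx":0,"ty":2.5,"tz":-4.3,"jaw":4},{"rx":0,"ry":0,"rz":0,"tx":0,"ty":5,"tz":-8.7,"jaw":4},{"rx":0,"ry":0,"rz":0,"tx":0,"ty":8,"tz":-13.9,"jaw":4},{"rx":0,"ry":0,"rz":0,"tx":0,"ty":10,"tz":-17.3,"jaw":4},{"rx":0,"ry":0,"rz":0,"tx":0,"ty":10,"tz":-17.3,"jaw":4},{"rx":0,"ry":0,"rz":0,"tx":0,"ty":10,"tz":-17.3,"jaw":4},{"rx":0,"ry":0,"rz":0,"tx":0,"ty":10,"tz":-17.3,"jaw":4},{"rx":0,"ry":0,"rz":0,"tx":0,"ty":10,"tz":-17.3,"jaw":4},{"rx":0,"ry":0,"rz":0,"tx":2,"ty":10,"tz":-17.3,"jaw":4},{"rx":0,"ry":0,"rz":0,"tx":4,"ty":10,"tz":-17.3,"jaw":4},{"rx":0,"ry":0,"rz":0,"tx":6,"ty":9,"tz":-15.6,"jaw":4},{"rx":0,"ry":0,"rz":0,"tx":8,"ty":7,"tz":-12,"jaw":4},{"rx":0,"ry":0,"rz":0,"tx":10,"ty":5,"tz":-8.7,"jaw":4},{"rx":0,"ry":0,"rz":0,"tx":10,"ty":2.5,"tz":-4.3,"jaw":4},{"rx":0,"ry":0,"rz":0,"tx":10,"ty":0,"tz":0,"jaw":4}]'
python3 - <<'E'
from go import *
print(scoop_from_tool()[:2]);o=cur()[0]; print(o["force"],o["qpos"].round(0))
S=tool_for(.5545,.1795,.12,0)
delta(*S)
E
```

```text
time_s: 16.35
tool_pos: [0.5032, -0.3631, 0.2926]
tool_rot: [149.8, -0.0, 79.3]
force: [-0.2, 0.5, -3.6]
grip_width: 0.012
(array([ 0.57362664, -0.37637022,  0.22459576]), array([-10.71878744,  -0.17690726,   0.02447793]))
[-0.19427427  0.48207507 -3.61463756] [  6.  -7.  34. 108. -14.  51.  36.]
t 16.35 pos [ 0.5032 -0.3631  0.2926] ->  [0.483  0.1795 0.1883]
  turn first (rv,deg) [ 0.2  5.4 -9.3] | then shift new-tool mm [542.6 -69.6  80.3] | shift old-tool mm [ 529.3 -156.9   29.7]
```

```bash
python3 -m pendant '[{"rx":0,"ry":0,"rz":0,"tx":14,"ty":0,"tz":0,"jaw":4},{"rx":0,"ry":0,"rz":0,"tx":18,"ty":0,"tz":0,"jaw":4},{"rx":0,"ry":0,"rz":0,"tx":22,"ty":0,"tz":0,"jaw":4},{"rx":0,"ry":0,"rz":0,"tx":24,"ty":0,"tz":0,"jaw":4},{"rx":0,"ry":0,"rz":0,"tx":24,"ty":0,"tz":0,"jaw":4},{"rx":0,"ry":0,"rz":0,"tx":24,"ty":0,"tz":0,"jaw":4},{"rx":0,"ry":0,"rz":0,"tx":24,"ty":0,"tz":0,"jaw":4},{"rx":0,"ry":0,"rz":0,"tx":24,"ty":0,"tz":0,"jaw":4},{"rx":0,"ry":0,"rz":0,"tx":24,"ty":0,"tz":0,"jaw":4},{"rx":0,"ry":0,"rz":0,"tx":24,"ty":0,"tz":0,"jaw":4},{"rx":0,"ry":0,"rz":0,"tx":24,"ty":0,"tz":0,"jaw":4},{"rx":0,"ry":0,"rz":0,"tx":24,"ty":0,"tz":0,"jaw":4},{"rx":0,"ry":0,"rz":0,"tx":24,"ty":0,"tz":0,"jaw":4},{"rx":0,"ry":0,"rz":0,"tx":24,"ty":0,"tz":0,"jaw":4}]'
python3 - <<'E'
from go import *
print(scoop_from_tool()[:2]);o=cur()[0]; print(o["force"],o["qpos"].round(0))
S=tool_for(.5545,.1795,.12,0)
delta(*S)
E
```

```text
time_s: 17.52
tool_pos: [0.5614, -0.0498, 0.2906]
tool_rot: [150.0, -0.0, 79.2]
force: [0.5, 0.1, -3.8]
grip_width: 0.0118
(array([ 0.63160032, -0.06305662,  0.22230963]), array([-1.07573297e+01,  8.78345828e-03,  3.30017613e-02]))
[ 0.46234416  0.13011266 -3.77811238] [  1. -14.  -2. 116.   7.  49. -15.]
t 17.52 pos [ 0.5614 -0.0498  0.2906] ->  [0.483  0.1795 0.1883]
  turn first (rv,deg) [-0.   5.3 -9.3] | then shift new-tool mm [ 229.3 -119.    49.4] | shift old-tool mm [ 210.5 -154.9   28.9]
```

```bash
python3 -m pendant '[{"rx":0,"ry":0.6,"rz":-1.1,"tx":22,"ty":0,"tz":0,"jaw":4},{"rx":0,"ry":0.9,"rz":-1.6,"tx":21,"ty":-1,"tz":0,"jaw":4},{"rx":0,"ry":0.9,"rz":-1.6,"tx":20,"ty":-2,"tz":-1,"jaw":4},{"rx":0,"ry":0.9,"rz":-1.6,"tx":18,"ty":-3,"tz":-1,"jaw":4},{"rx":0,"ry":0.9,"rz":-1.6,"tx":16,"ty":-4,"tz":-1,"jaw":4},{"rx":0,"ry":0.6,"rz":-1.1,"tx":14,"ty":-6,"tz":0,"jaw":4},{"rx":0,"ry":0.5,"rz":-0.7,"tx":14,"ty":-8,"tz":2,"jaw":4},{"rx":0,"ry":0,"rz":0,"tx":14,"ty":-10,"tz":3,"jaw":4},{"rx":0,"ry":0,"rz":0,"tx":14,"ty":-11,"tz":4,"jaw":4},{"rx":0,"ry":0,"rz":0,"tx":14,"ty":-11,"tz":5,"jaw":4}]'
python3 - <<'E'
from go import *
print(scoop_from_tool()[:2]);o=cur()[0]; print(o["force"],o["qpos"].round(0))
S=tool_for(.5545,.1795,.12,0)
delta(*S)
E
```

```text
time_s: 18.35
tool_pos: [0.5322, 0.1172, 0.2529]
tool_rot: [149.9, 0.0, 90.0]
force: [-0.6, 1.0, -2.3]
grip_width: 0.0118
(array([0.60384902, 0.11715168, 0.18479178]), array([-0.00204443, -0.10073239, -0.04119647]))
[-0.60580664  1.0187995  -2.324218  ] [ -6. -15. -14. 121.   9.  46. -25.]
t 18.35 pos [0.5322 0.1172 0.2529] ->  [0.483  0.1795 0.1883]
  turn first (rv,deg) [0.1 0.  0. ] | then shift new-tool mm [ 62.3 -75.   31.4] | shift old-tool mm [ 62.3 -75.   31.2]
```

```bash
python3 -m pendant '[{"rx":0,"ry":0,"rz":0,"tx":12,"ty":-12,"tz":5,"jaw":4},{"rx":0,"ry":0,"rz":0,"tx":12,"ty":-12,"tz":5,"jaw":4},{"rx":0,"ry":0,"rz":0,"tx":11,"ty":-12,"tz":5,"jaw":4},{"rx":0,"ry":0,"rz":0,"tx":9,"ty":-11,"tz":5,"jaw":4},{"rx":0,"ry":0,"rz":0,"tx":7,"ty":-10,"tz":5,"jaw":4},{"rx":0,"ry":0,"rz":0,"tx":4,"ty":-7,"tz":3,"jaw":4},{"rx":0,"ry":0,"rz":0,"tx":2,"ty":-4,"tz":1,"jaw":4},{"rx":0,"ry":0,"rz":0,"tx":0,"ty":-1,"tz":0,"jaw":4},{"rx":0,"ry":0,"rz":0,"tx":0,"ty":0,"tz":0,"jaw":4}]'
python3 - <<'E'
from go import *
print(scoop_from_tool()[:2]); o=cur()[0]; print(o["qpos"].round(0),o["force"])
p,R=tool_for(.5545,.1795,.094,0)
delta(p,R)
from fit import *
for n in ("scene","top"):
    c=grab(n,n[0]+"7"); crop(c,*((300,130,480,260) if n=="scene" else (60,110,240,230)),4,n[0]+"7")
    P=near(c.cloud(),.545,.178,.1,.108,.24); P=P[P[:,2]<.175]
    print(n,fit_scoop(P,(.553,.178,0),.115,fz=True))
E
```

```text
time_s: 19.1
tool_pos: [0.4881, 0.1732, 0.194]
tool_rot: [149.9, 0.0, 90.0]
force: [-0.5, 0.3, -2.5]
grip_width: 0.0117
(array([0.55975132, 0.17311374, 0.1259277 ]), array([-0.00579786, -0.12139196, -0.04776237]))
[ -7. -15. -23. 127.  14.  41. -39.] [-0.49028512  0.29686089 -2.48808533]
t 19.1 pos [0.4881 0.1732 0.194 ] ->  [0.483  0.1795 0.1623]
  turn first (rv,deg) [0.1 0.  0. ] | then shift new-tool mm [  6.3 -20.3  25. ] | shift old-tool mm [  6.3 -20.4  24.9]
scene (array([ 0.55988032,  0.17597948, -0.01205157,  0.12620116]), np.float64(0.0006480993227507212), 1638)
top (array([ 0.56124805,  0.17251333, -0.01759125,  0.12621611]), np.float64(0.0006668098134777478), 640)
```

View pics/s7.png

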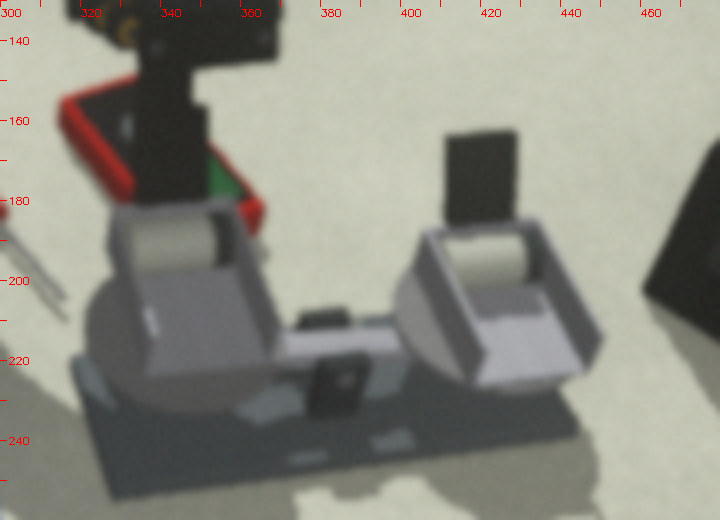

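```bash
python3 -m pendant '[{"rx":0,"ry":0,"rz":0,"tx":2,"ty":-4,"tz":5,"jaw":4},{"rx":0,"ry":0,"rz":0,"tx":2,"ty":-5,"tz":6,"jaw":4},{"rx":0,"ry":0,"rz":0,"tx":2,"ty":-5,"tz":6,"jaw":4},{"rx":0,"ry":0,"rz":0,"tx":0,"ty":-4,"tz":5,"jaw":4},{"rx":0,"ry":0,"rz":0,"tx":0,"ty":-2,"tz":2.5,"jaw":4},{"rx":0,"ry":0,"rz":0,"tx":0,"ty":-0.5,"tz":0.9,"jaw":4},{"rx":0,"ry":0,"rz":0,"tx":0,"ty":0,"tz":0,"jaw":4}]'
python3 - <<'E'
from go import *
print(scoop_from_tool()[:2],cur()[0]["force"])
E
python3 -m pendant '[{"rx":0,"ry":0,"rz":0,"tx":0,"ty":-0.5,"tz":0.9,"jaw":4},{"rx":0,"ry":0,"rz":0,"tx":0,"ty":-0.5,"tz":0.9,"jaw":4},{"rx":0,"ry":0,"rz":0,"tx":0,"ty":-0.5,"tz":0.9,"jaw":4},{"rx":0,"ry":0,"rz":0,"tx":0,"ty":0,"tz":0,"jaw":4}]'
python3 - <<'E'
from go import *
print(scoop_from_tool()[:2],cur()[0]["force"])
E
```

```text
time_s: 19.78
tool_pos: [0.4831, 0.1794, 0.1615]
tool_rot: [149.9, 0.1, 90.0]
force: [-1.6, -1.2, -1.5]
grip_width: 0.0114
(array([0.55473561, 0.17936174, 0.0933115 ]), array([ 0.01127843, -0.09654702, -0.05196464])) [-1.58091079 -1.19066905 -1.52597744]
time_s: 20.12
tool_pos: [0.4836, 0.1796, 0.1589]
tool_rot: [149.8, 0.0, 90.0]
force: [0.5, -0.8, -0.7]
grip_width: 0.012
(array([0.55525142, 0.17956817, 0.09084534]), array([ 0.01358951, -0.16159679, -0.01998832])) [ 0.50431851 -0.82659971 -0.73835444]
```

```bash
python3 -m pendant '[{"rx":0,"ry":0,"rz":0,"tx":0,"ty":-0.7,"tz":1.3,"jaw":4},{"rx":0,"ry":0,"rz":0,"tx":0,"ty":-0.7,"tz":1.3,"jaw":4},{"rx":0,"ry":0,"rz":0,"tx":0,"ty":-0.7,"tz":1.3,"jaw":4},{"rx":0,"ry":0,"rz":0,"tx":0,"ty":0,"tz":0,"jaw":4}]'
python3 - <<'E'
from go import *
print(scoop_from_tool()[:2],cur()[0]["force"])
from h import *
c=grab("scene","s8"); crop(c,300,130,480,260,4,"s8")
E
```

```text
time_s: 20.45
tool_pos: [0.4835, 0.1796, 0.1541]
tool_rot: [149.9, 0.0, 90.0]
force: [0.7, -1.1, -1.0]
grip_width: 0.0116
(array([0.55515986, 0.17958205, 0.08594418]), array([ 0.02233498, -0.12987556, -0.02455833])) [ 0.66178788 -1.09390908 -0.9644259 ]
```

View pics/s8.png

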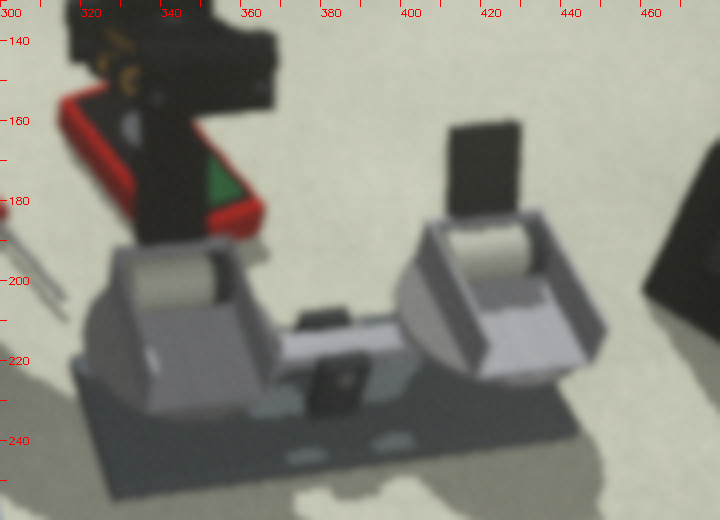

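```bash
python3 -m pendant '[{"rx":0,"ry":0,"rz":0,"tx":0,"ty":-0.7,"tz":1.3,"jaw":4},{"rx":0,"ry":0,"rz":0,"tx":0,"ty":-0.7,"tz":1.3,"jaw":4},{"rx":0,"ry":0,"rz":0,"tx":0,"ty":-0.7,"tz":1.3,"jaw":4},{"rx":0,"ry":0,"rz":0,"tx":0,"ty":-0.7,"tz":1.3,"jaw":4},{"rx":0,"ry":0,"rz":0,"tx":0,"ty":0,"tz":0,"jaw":4}]'
python3 - <<'E'
from go import *
print(scoop_from_tool()[:2],cur()[0]["force"])
E
python3 -m pendant '[{"rx":0,"ry":0,"rz":0,"tx":0,"ty":0,"tz":0,"jaw":18},{"rx":0,"ry":0,"rz":0,"tx":0,"ty":0,"tz":0,"jaw":28},{"rx":0,"ry":0,"rz":0,"tx":0,"ty":0,"tz":0,"jaw":40},{"rx":0,"ry":0,"rz":0,"tx":0,"ty":0,"tz":0,"jaw":60},{"rx":0,"ry":0,"rz":0,"tx":0,"ty":0,"tz":-5,"jaw":60},{"rx":0,"ry":0,"rz":0,"tx":0,"ty":0,"tz":-15,"jaw":60},{"rx":0,"ry":0,"rz":0,"tx":0,"ty":0,"tz":-20,"jaw":60},{"rx":0,"ry":0,"rz":0,"tx":0,"ty":0,"tz":-10,"jaw":60},{"rx":0,"ry":0,"rz":0,"tx":0,"ty":0,"tz":0,"jaw":60},{"rx":0,"ry":0,"rz":0,"tx":0,"ty":0,"tz":0,"jaw":60},{"rx":0,"ry":0,"rz":0,"tx":0,"ty":0,"tz":0,"jaw":60},{"rx":0,"ry":0,"rz":0,"tx":0,"ty":0,"tz":0,"jaw":60},{"rx":0,"ry":0,"rz":0,"tx":0,"ty":0,"tz":0,"jaw":60},{"rx":0,"ry":0,"rz":0,"tx":0,"ty":0,"tz":0,"jaw":60}]'
python3 - <<'E'
from fit import *
for n in ("scene","top"):
    c=grab(n,n[0]+"9"); crop(c,*((300,130,480,260) if n=="scene" else (60,110,240,230)),4,n[0]+"9")
    for y in (.178,.378):
        P=near(c.cloud(),.545,y,.1,.078,.24); P=P[P[:,2]<.15]
        print(n,fit_scoop(P,(.553,y,0),.08,fz=True))
E
```

```text
time_s: 20.92
tool_pos: [0.4835, 0.1796, 0.148]
tool_rot: [149.9, 0.0, 90.0]
force: [-0.4, -0.2, -0.5]
grip_width: 0.012
(array([0.55509921, 0.17954253, 0.07980846]), array([ 0.02317536, -0.1021211 , -0.0350505 ])) [-0.41399116 -0.18955734 -0.45426013]
time_s: 22.08
tool_pos: [0.4607, 0.1788, 0.1881]
tool_rot: [149.9, 0.1, 89.9]
force: [0.3, 1.0, -0.2]
grip_width: 0.0597
scene (array([ 0.55509696,  0.18007037, -0.02038553,  0.0693131 ]), np.float64(0.000965457769326604), 1112)
scene (array([0.55382371, 0.37782277, 0.03644882, 0.09297058]), np.float64(0.001166366764591513), 1996)
top (array([ 0.55565476,  0.17895974, -0.01837014,  0.06855843]), np.float64(0.0004503176997466829), 236)
top (array([0.55290125, 0.37441994, 0.00582994, 0.09225201]), np.float64(0.001131040579329745), 1467)
```

View pics/s9.png

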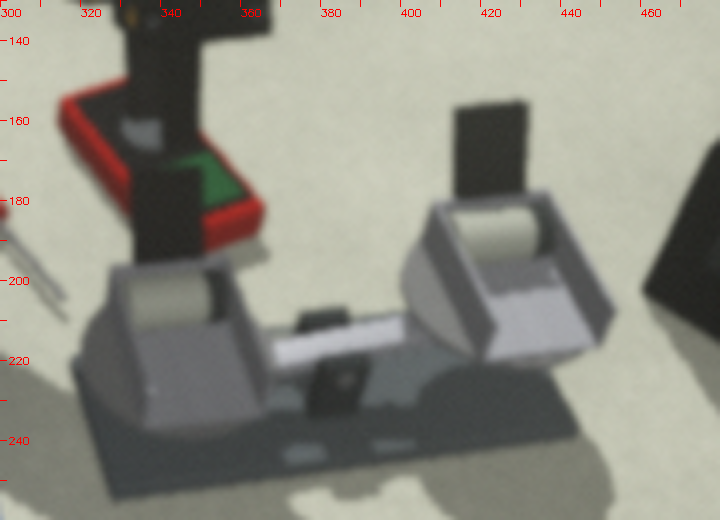

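Run:
```python
from go import *
delta(*tool_for(.5552,.1795,.0687,-.3))
```

```text
t 22.18 pos [0.4608 0.1789 0.1883] ->  [0.4837 0.1799 0.137 ]
  turn first (rv,deg) [ 0.1 -0.   0.2] | then shift new-tool mm [ 1.1 -5.8 55.9] | shift old-tool mm [ 1.  -5.9 55.9]
```

```bash
python3 -m pendant '[{"rx":0,"ry":0,"rz":0,"tx":1,"ty":-5.8,"tz":0,"jaw":60},{"rx":0,"ry":0,"rz":0,"tx":0,"ty":0,"tz":12,"jaw":60},{"rx":0,"ry":0,"rz":0,"tx":0,"ty":0,"tz":14,"jaw":60},{"rx":0,"ry":0,"rz":0,"tx":0,"ty":0,"tz":14,"jaw":60},{"rx":0,"ry":0,"rz":0,"tx":0,"ty":0,"tz":10,"jaw":50},{"rx":0,"ry":0,"rz":0,"tx":0,"ty":0,"tz":6,"jaw":40},{"rx":0,"ry":0,"rz":0,"tx":0,"ty":0,"tz":0,"jaw":34}]'
python3 - <<'E'
from go import *
delta(*tool_for(.5552,.1795,.0687,-.3))
E
```

```text
time_s: 22.77
tool_pos: [0.4839, 0.1798, 0.1361]
tool_rot: [150.0, 0.1, 89.9]
force: [-0.1, -0.2, 0.6]
grip_width: 0.0476
t 22.77 pos [0.4839 0.1798 0.1361] ->  [0.4837 0.1799 0.137 ]
  turn first (rv,deg) [ 0.  -0.   0.3] | then shift new-tool mm [ 0.1  0.2 -0.8] | shift old-tool mm [ 0.1  0.2 -0.8]
```

```bash
python3 -m pendant '[{"rx":0,"ry":0,"rz":0,"tx":0,"ty":0,"tz":0,"jaw":30},{"rx":0,"ry":0,"rz":0,"tx":0,"ty":0,"tz":0,"jaw":22},{"rx":0,"ry":0,"rz":0,"tx":0,"ty":0,"tz":0,"jaw":16},{"rx":0,"ry":0,"rz":0,"tx":0,"ty":0,"tz":0,"jaw":10},{"rx":0,"ry":0,"rz":0,"tx":0,"ty":0,"tz":0,"jaw":4},{"rx":0,"ry":0,"rz":0,"tx":0,"ty":0,"tz":0,"jaw":4}]' 40
python3 - <<'E'
from go import *
print(scoop_from_tool()[:2],cur()[0]["force"])
E
python3 -m pendant '[{"rx":0,"ry":0,"rz":0,"tx":0,"ty":0.5,"tz":-0.9,"jaw":4},{"rx":0,"ry":0,"rz":0,"tx":0,"ty":1,"tz":-1.7,"jaw":4},{"rx":0,"ry":0,"rz":0,"tx":0,"ty":1,"tz":-1.7,"jaw":4},{"rx":0,"ry":0,"rz":0,"tx":0,"ty":1,"tz":-1.7,"jaw":4},{"rx":0,"ry":0,"rz":0,"tx":0,"ty":1,"tz":-1.7,"jaw":4},{"rx":0,"ry":0,"rz":0,"tx":0,"ty":1,"tz":-1.7,"jaw":4},{"rx":0,"ry":0,"rz":0,"tx":0,"ty":1,"tz":-1.7,"jaw":4},{"rx":0,"ry":0,"rz":0,"tx":0,"ty":1,"tz":-1.7,"jaw":4},{"rx":0,"ry":0,"rz":0,"tx":0,"ty":1,"tz":-1.7,"jaw":4},{"rx":0,"ry":0,"rz":0,"tx":0,"ty":1,"tz":-1.7,"jaw":4},{"rx":0,"ry":0,"rz":0,"tx":0,"ty":1,"tz":-1.7,"jaw":4},{"rx":0,"ry":0,"rz":0,"tx":0,"ty":1,"tz":-1.7,"jaw":4},{"rx":0,"ry":0,"rz":0,"tx":0,"ty":1.5,"tz":-2.6,"jaw":4},{"rx":0,"ry":0,"rz":0,"tx":0,"ty":2,"tz":-3.5,"jaw":4}]'
python3 - <<'E'
from go import *
print(scoop_from_tool()[:2]); o=cur()[0]; print(o["qpos"].round(0),o["force"])
from fit import *
for n in ("scene",):
    c=grab(n,n[0]+"10"); crop(c,*((300,130,480,260) if n=="scene" else (60,110,240,230)),4,n[0]+"10")
E
```

```text
time_s: 23.27
tool_pos: [0.4841, 0.1807, 0.1379]
tool_rot: [149.8, 0.0, 90.0]
force: [0.4, -0.1, 0.1]
grip_width: 0.0117
(array([0.55575192, 0.18063427, 0.06978993]), array([ 0.01155945, -0.15289907, -0.03460622])) [ 0.41678804 -0.11270693  0.0892108 ]
time_s: 24.43
tool_pos: [0.4834, 0.18, 0.1665]
tool_rot: [150.0, 0.1, 90.0]
force: [-0.1, -0.6, -2.6]
grip_width: 0.0115
(array([0.55485197, 0.17984795, 0.09822777]), array([-7.98338806e-03, -8.68039158e-05, -1.29083585e-01]))
[-24. -12.  -9. 129.  23.  40. -49.] [-0.05829937 -0.59355551 -2.64802129]
```

View pics/s10.png

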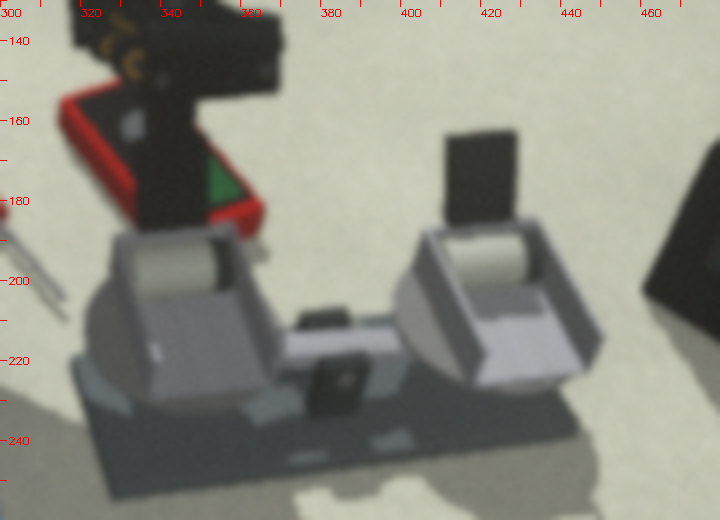

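```bash
cat >> go.py <<'E'
HF=np.array([.633,-.065]); HY=-3.0
def hop(nx,nz,nose,back=0,dy=0):
    "scoop with nose point at hopper-frame depth nx, height nz above hopper underside, nose-down deg"
    c,s=np.cos(np.radians(HY)),np.sin(np.radians(HY))
    S=Rn.from_euler('z',HY,degrees=True)*Rn.from_euler('y',nose,degrees=True)
    n=np.array([HF[0]+c*nx-s*dy,HF[1]+s*nx+c*dy,.002+nz])
    o=n-S.apply([.05,0,0])
    return tool_for(o[0],o[1],o[2],HY,nose)
E
python3 - <<'E'
from go import *
delta(*hop(-.015,.100,0))
from h import *
for n in ("top0","scene0"):
    C=load(n).cloud(); P=C.reshape(-1,3)
    Q=P[(P[:,2]>.1)&(P[:,2]<.172)&(P[:,0]>.6)&(P[:,0]<.68)&(np.abs(P[:,1]+.066)<.05)]
    print(n,len(Q),Q.mean(0) if len(Q) else 0)
    Q=P[(P[:,2]>.176)&(P[:,2]<.19)&(P[:,0]>.61)&(P[:,0]<.76)&(P[:,1]<.02)&(P[:,1]>-.15)]
    # front edge per y bin
    for y in np.arange(-.13,0,.02):
        q=Q[abs(Q[:,1]-y)<.006]
        if len(q): print(round(y,2),q[:,0].min().round(4),q[:,0].max().round(4))
    for x in np.arange(.64,.76,.03):
        q=Q[abs(Q[:,0]-x)<.006]
        if len(q): print('x',round(x,2),q[:,1].min().round(4),q[:,1].max().round(4))
E
```

```text
t 24.48 pos [0.484  0.1803 0.1677] ->  [ 0.4967 -0.0579  0.1703]
  turn first (rv,deg) [ 0.1 -1.4  2.6] | then shift new-tool mm [-237.2   23.1   10.4] | shift old-tool mm [-238.2   12.1    4.4]
top0 226 [ 0.63915632 -0.06680279  0.12876142]
-0.13 0.6283 0.7599
-0.11 0.63 0.7595
-0.09 0.6313 0.7592
-0.07 0.6324 0.7596
-0.05 0.6328 0.7593
-0.03 0.6341 0.7599
-0.01 0.6343 0.7596
x 0.64 -0.1313 -0.0045
x 0.67 -0.132 -0.0047
x 0.7 -0.135 -0.0075
x 0.73 -0.1359 -0.0077
scene0 726 [ 0.64154654 -0.06704182  0.13743266]
-0.13 0.6299 0.76
-0.11 0.6297 0.7597
-0.09 0.6296 0.7597
-0.07 0.6324 0.76
-0.05 0.633 0.759
-0.03 0.6334 0.7599
-0.01 0.6349 0.7593
x 0.64 -0.1293 -0.0004
x 0.67 -0.1295 -0.0012
x 0.7 -0.1318 -0.0019
x 0.73 -0.1334 -0.0035
```

```bash
sed -i 's/HF=.*/HF=np.array([.6325,-.0663]); HY=-2.8/' go.py; python3 -m pendant '[{"rx":0,"ry":0,"rz":0,"tx":-5,"ty":3,"tz":-3,"jaw":4},{"rx":0,"ry":0,"rz":0,"tx":-10,"ty":4,"tz":-3,"jaw":4},{"rx":0,"ry":0,"rz":0,"tx":-15,"ty":3,"tz":0,"jaw":4},{"rx":0,"ry":0,"rz":0,"tx":-19,"ty":2,"tz":1,"jaw":4},{"rx":0,"ry":0,"rz":0,"tx":-20,"ty":0,"tz":1,"jaw":4},{"rx":0,"ry":0,"rz":0,"tx":-20,"ty":0,"tz":1,"jaw":4},{"rx":0,"ry":-0.3,"rz":0.6,"tx":-20,"ty":0,"tz":1,"jaw":4},{"rx":0,"ry":-0.4,"rz":0.7,"tx":-20,"ty":0,"tz":1,"jaw":4},{"rx":0,"ry":-0.4,"rz":0.7,"tx":-20,"ty":0,"tz":1,"jaw":4},{"rx":0,"ry":-0.3,"rz":0.6,"tx":-20,"ty":0,"tz":1,"jaw":4},{"rx":0,"ry":0,"rz":0,"tx":-20,"ty":0,"tz":0,"jaw":4},{"rx":0,"ry":0,"rz":0,"tx":-18,"ty":0,"tz":0,"jaw":4},{"rx":0,"ry":0,"rz":0,"tx":-13,"ty":0,"tz":0,"jaw":4},{"rx":0,"ry":0,"rz":0,"tx":-8,"ty":0,"tz":0,"jaw":4},{"rx":0,"ry":0,"rz":0,"tx":-4,"ty":0,"tz":0,"jaw":4},{"rx":0,"ry":0,"rz":0,"tx":0,"ty":0,"tz":0,"jaw":4}]'
python3 - <<'E'
from go import *
o=cur()[0]; print(o["force"],o["qpos"].round(0),scoop_from_tool()[:2])
delta(*hop(-.015,.1,0))
from fit import *
for n in ("scene","top"):
    c=grab(n,n[0]+"11"); crop(c,*((190,150,320,330) if n=="scene" else (220,70,350,200)),(3 if n=="scene" else 5),n[0]+"11")
    P=near(c.cloud(),.57,-.06,.1,.1,.18); P=P[(P[:,2]<.15)&(P[:,0]<.62)]
    print(n,fit_scoop(P,(.56,-.06,-.05),.1,fz=True))
E
```

```text
time_s: 25.82
tool_pos: [0.4985, -0.0473, 0.1685]
tool_rot: [150.2, 0.0, 87.1]
force: [-0.5, 0.1, -4.0]
grip_width: 0.0117
[-0.45320806  0.11312288 -4.03357683] [  7. -17.  -5. 133.  -2.  35.   1.] (array([ 0.56966195, -0.05097079,  0.09996002]), array([-2.93484708,  0.23539951, -0.0401288 ]))
t 25.82 pos [ 0.4985 -0.0473  0.1685] ->  [ 0.4962 -0.0596  0.1703]
  turn first (rv,deg) [-0.2  0.1 -0.1] | then shift new-tool mm [-12.5  -0.7  -2.4] | shift old-tool mm [-12.5  -0.6  -2.4]
scene (array([ 0.57001863, -0.04856064, -0.04870595,  0.09993616]), np.float64(0.000764962626716152), 908)
top (array([ 0.57723471, -0.04832109, -0.17469816,  0.10123351]), np.float64(0.0007256358439605148), 339)
```

View pics/s11.png

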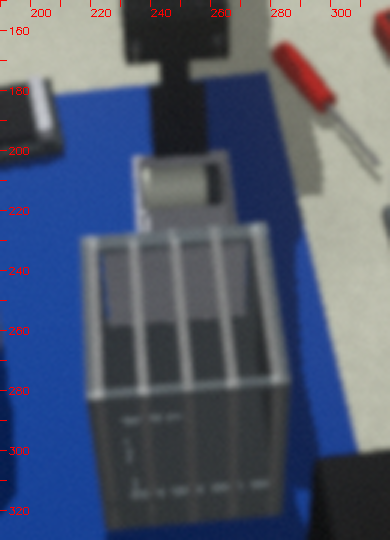

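View pics/t11.png

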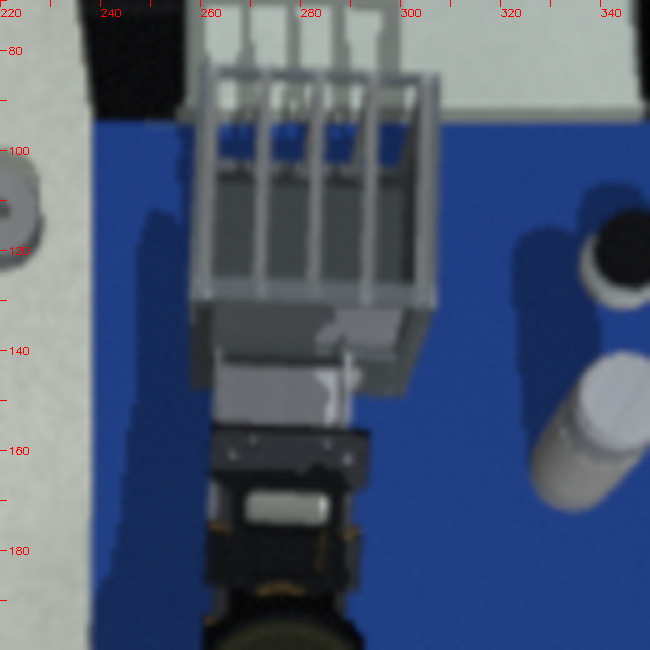

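```bash
python3 -m pendant '[{"rx":-0.2,"ry":0,"rz":0,"tx":-3,"ty":0,"tz":-0.5,"jaw":4},{"rx":0,"ry":0,"rz":0,"tx":-4,"ty":0,"tz":-0.5,"jaw":4},{"rx":0,"ry":0,"rz":0,"tx":-3.5,"ty":0,"tz":-0.5,"jaw":4},{"rx":0,"ry":0,"rz":0,"tx":-2,"ty":0,"tz":-0.5,"jaw":4},{"rx":0,"ry":0,"rz":0,"tx":0,"ty":0,"tz":0,"jaw":4}]'
python3 - <<'E'
from go import *
o=cur()[0]; print(o["force"])
delta(*hop(-.015,.1,0))
delta(*hop(.03,.1,0))
E
```

```text
time_s: 26.33
tool_pos: [0.4979, -0.059, 0.1705]
tool_rot: [150.0, 0.0, 87.1]
force: [0.4, -0.2, -2.0]
grip_width: 0.0114
[ 0.35263985 -0.18440617 -1.99888181]
t 26.33 pos [ 0.4979 -0.059   0.1705] ->  [ 0.4962 -0.0596  0.1703]
  turn first (rv,deg) [ 0.   0.1 -0. ] | then shift new-tool mm [-0.7 -1.6 -0.6] | shift old-tool mm [-0.7 -1.6 -0.6]
t 26.33 pos [ 0.4979 -0.059   0.1705] ->  [ 0.5411 -0.0618  0.1703]
  turn first (rv,deg) [ 0.   0.1 -0. ] | then shift new-tool mm [-0.7 37.3 21.9] | shift old-tool mm [-0.7 37.3 21.9]
```

```bash
python3 -m pendant '[{"rx":0,"ry":0,"rz":0,"tx":-0.7,"ty":2,"tz":1.2,"jaw":4},{"rx":0,"ry":0,"rz":0,"tx":0,"ty":4,"tz":2.3,"jaw":4},{"rx":0,"ry":0,"rz":0,"tx":0,"ty":6,"tz":3.5,"jaw":4},{"rx":0,"ry":0,"rz":0,"tx":0,"ty":6,"tz":3.5,"jaw":4},{"rx":0,"ry":0,"rz":0,"tx":0,"ty":6,"tz":3.5,"jaw":4},{"rx":0,"ry":0,"rz":0,"tx":0,"ty":5,"tz":3,"jaw":4},{"rx":0,"ry":0,"rz":0,"tx":0,"ty":4,"tz":2.5,"jaw":4},{"rx":0,"ry":0,"rz":0,"tx":0,"ty":3,"tz":1.7,"jaw":4},{"rx":0,"ry":0,"rz":0,"tx":0,"ty":1.3,"tz":0.7,"jaw":4},{"rx":0,"ry":0,"rz":0,"tx":0,"ty":0,"tz":0,"jaw":4}]'
python3 - <<'E'
from go import *
o=cur()[0]; print(o["force"],o["qpos"].round(0))
delta(*hop(.03,.1,0))
from h import *
for n in ("scene","top"):
    c=grab(n,n[0]+"12"); crop(c,*((190,150,320,330) if n=="scene" else (220,70,350,200)),(3 if n=="scene" else 5),n[0]+"12")
# planned rows: theta profile
th=[0,1.5,4,7.5,11.5,15.5,19.5,23.5,27.5,31.5,35.5,39.5,43.5,47,49.5,51,52]
f=lambda t: hop(.03-.010*t/52,.098-.018*t/52,t)
p0,R0=f(0)
for t in th[1:]:
    p,R=f(t); d=R0.T@(p-p0)*1e3; rv=Rn.from_matrix(R0.T@R).as_rotvec(degrees=True)
    print(t,"rx",rv.round(2),"shift old",d.round(1)); p0,R0=p,R
print(p0)
E
```

```text
time_s: 27.17
tool_pos: [0.541, -0.0613, 0.1696]
tool_rot: [150.1, 0.0, 87.2]
force: [-1.5, 0.4, -3.3]
grip_width: 0.0119
[-1.47327791  0.44326428 -3.34406729] [ 14. -11.  -9. 128.  -5.  33.   5.]
t 27.17 pos [ 0.541  -0.0613  0.1696] ->  [ 0.5411 -0.0618  0.1703]
  turn first (rv,deg) [-0.1  0.  -0. ] | then shift new-tool mm [-0.5  0.5 -0.5] | shift old-tool mm [-0.5  0.5 -0.5]
1.5 rx [ 1.5  0.  -0. ] shift old [-0.   2.7 -1.5]
4 rx [2.5 0.  0. ] shift old [-0.   4.5 -2.5]
7.5 rx [ 3.5 -0.  -0. ] shift old [ 0.   6.3 -3.3]
11.5 rx [4. 0. 0.] shift old [-0.   7.3 -3.7]
15.5 rx [ 4. -0. -0.] shift old [-0.   7.4 -3.6]
19.5 rx [ 4. -0.  0.] shift old [ 0.   7.4 -3.5]
23.5 rx [ 4. -0.  0.] shift old [ 0.   7.5 -3.4]
27.5 rx [ 4.  0. -0.] shift old [-0.   7.6 -3.4]
31.5 rx [ 4. -0. -0.] shift old [ 0.   7.7 -3.3]
35.5 rx [ 4. -0.  0.] shift old [-0.   7.8 -3.3]
39.5 rx [ 4.  0. -0.] shift old [ 0.   7.9 -3.2]
43.5 rx [ 4. -0. -0.] shift old [ 0.   8.  -3.2]
47 rx [ 3.5 -0.   0. ] shift old [-0.   7.1 -2.8]
49.5 rx [ 2.5  0.  -0. ] shift old [-0.   5.1 -2. ]
51 rx [ 1.5 -0.   0. ] shift old [ 0.   3.1 -1.2]
52 rx [ 1.  0. -0.] shift old [-0.   2.  -0.8]
[ 0.63149573 -0.06625088  0.21977444]
```

View pics/s12.png

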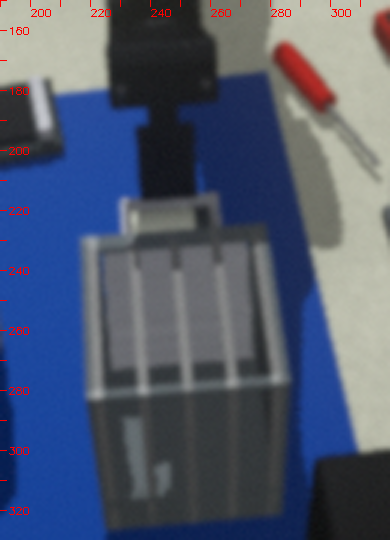

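View pics/t12.png

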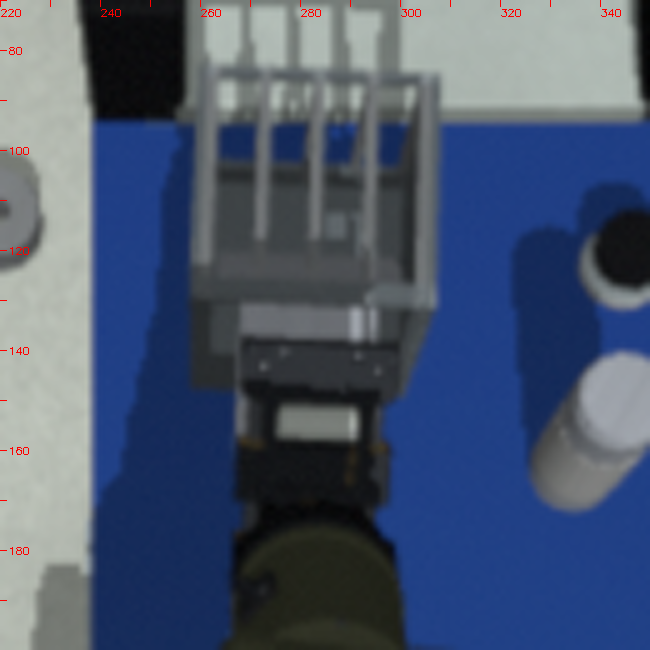

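```bash
python3 -m pendant '[{"rx":1.5,"ry":0,"rz":0,"tx":0,"ty":2.7,"tz":-1.5,"jaw":4},{"rx":2.5,"ry":0,"rz":0,"tx":0,"ty":4.5,"tz":-2.5,"jaw":4},{"rx":3.5,"ry":0,"rz":0,"tx":0,"ty":6.3,"tz":-3.3,"jaw":4},{"rx":4,"ry":0,"rz":0,"tx":0,"ty":7.3,"tz":-3.7,"jaw":4},{"rx":4,"ry":0,"rz":0,"tx":0,"ty":7.4,"tz":-3.6,"jaw":4},{"rx":2.5,"ry":0,"rz":0,"tx":0,"ty":4.6,"tz":-2.2,"jaw":4},{"rx":0,"ry":0,"rz":0,"tx":0,"ty":0,"tz":0,"jaw":4}]'
python3 - <<'E'
from go import *
o=cur()[0]; print(o["force"],o["qpos"].round(0),scoop_from_tool()[:2])
t=18; p,R=hop(.03-.010*t/52,.098-.018*t/52,t); delta(p,R)
E
```

```text
time_s: 27.85
tool_pos: [0.5678, -0.0627, 0.1997]
tool_rot: [167.8, 0.0, 87.2]
force: [-0.6, -0.7, -3.1]
grip_width: 0.0115
[-0.57987451 -0.7423213  -3.12101114] [ 14.   2. -11. 108.   0.  58.   1.] (array([ 0.61490574, -0.06506654,  0.11279366]), array([-2.83905299e+00,  1.78165231e+01, -1.68571676e-02]))
t 27.85 pos [ 0.5678 -0.0627  0.1997] ->  [ 0.5647 -0.063   0.1962]
  turn first (rv,deg) [ 0.2  0.  -0. ] | then shift new-tool mm [-0.4 -3.7  2.7] | shift old-tool mm [-0.4 -3.8  2.7]
```

```bash
python3 -m pendant '[{"rx":2,"ry":0,"rz":0,"tx":0,"ty":2.5,"tz":-0.8,"jaw":4},{"rx":4,"ry":0,"rz":0,"tx":0,"ty":5.8,"tz":-2.3,"jaw":4},{"rx":4,"ry":0,"rz":0,"tx":0,"ty":6,"tz":-2.4,"jaw":4},{"rx":3,"ry":0,"rz":0,"tx":0,"ty":4.8,"tz":-2,"jaw":4},{"rx":0,"ry":0,"rz":0,"tx":0,"ty":0,"tz":0,"jaw":4}]'
python3 - <<'E'
from go import *
o=cur()[0]; print(o["force"],o["qpos"].round(0),scoop_from_tool()[:2])
t=31; p,R=hop(.03-.010*t/52,.098-.018*t/52,t); delta(p,R)
p0,R0=p,R
for t in [35,39,43,47,50,52]:
    p,R=hop(.03-.010*t/52,.098-.018*t/52,t); print((R.T@(p-p0)*1e3).round(1)); p0=p
E
```

```text
time_s: 28.27
tool_pos: [0.5847, -0.0634, 0.2072]
tool_rot: [-179.1, -0.0, 87.2]
force: [-0.1, 0.0, -3.7]
grip_width: 0.012
[-0.06065273  0.02183595 -3.68144986] [ 13.  13. -10.  94.   2.  75.  -1.] (array([ 0.6109626 , -0.06471224,  0.11193792]), array([-2.83161561e+00,  3.09140407e+01,  3.66427260e-03]))
t 28.27 pos [ 0.5847 -0.0634  0.2072] ->  [ 0.5876 -0.0641  0.2104]
  turn first (rv,deg) [ 0.1 -0.  -0. ] | then shift new-tool mm [-0.5  2.9 -3.2] | shift old-tool mm [-0.5  2.9 -3.2]
[-0.   7.5 -3.8]
[-0.   7.6 -3.8]
[ 0.   7.8 -3.7]
[-0.   7.9 -3.7]
[ 0.   6.  -2.7]
[-0.   4.  -1.8]
```

```bash
python3 -m pendant '[{"rx":3,"ry":0,"rz":0,"tx":0,"ty":6,"tz":-3,"jaw":4},{"rx":4,"ry":0,"rz":0,"tx":0,"ty":8,"tz":-3.8,"jaw":4},{"rx":4,"ry":0,"rz":0,"tx":0,"ty":8,"tz":-3.7,"jaw":4},{"rx":4,"ry":0,"rz":0,"tx":0,"ty":8.2,"tz":-3.7,"jaw":4},{"rx":3,"ry":0,"rz":0,"tx":0,"ty":6.2,"tz":-2.8,"jaw":4},{"rx":2,"ry":0,"rz":0,"tx":0,"ty":4.2,"tz":-2,"jaw":4},{"rx":1,"ry":0,"rz":0,"tx":0,"ty":2,"tz":-1,"jaw":4},{"rx":0,"ry":0,"rz":0,"tx":0,"ty":0,"tz":0,"jaw":4},{"rx":0,"ry":0,"rz":0,"tx":0,"ty":0,"tz":0,"jaw":4},{"rx":0,"ry":0,"rz":0,"tx":0,"ty":0,"tz":0,"jaw":4},{"rx":0,"ry":0,"rz":0,"tx":0,"ty":0,"tz":0,"jaw":4}]'
python3 - <<'E'
from go import *
o=cur()[0]; print(o["force"],o["qpos"].round(0),scoop_from_tool()[:2])
t=52; p,R=hop(.03-.010*t/52,.098-.018*t/52,t); delta(p,R)
from h import *
for n in ("scene","top"):
    c=grab(n,n[0]+"13"); crop(c,*((190,150,320,330) if n=="scene" else (220,70,350,200)),(3 if n=="scene" else 5),n[0]+"13")
E
```

```text
time_s: 29.18
tool_pos: [0.6273, -0.0657, 0.221]
tool_rot: [-158.1, 0.0, 87.2]
force: [-0.7, 0.1, -2.5]
grip_width: 0.0116
[-0.69069517  0.07115302 -2.45953454] [  9.  34.  -9.  66.   4. 102.  -2.] (array([ 0.61778098, -0.06530065,  0.12257027]), array([-2.8934979 , 51.88009486, -0.06564772]))
t 29.18 pos [ 0.6273 -0.0657  0.221 ] ->  [ 0.6315 -0.0663  0.2198]
  turn first (rv,deg) [ 0.1  0.  -0.1] | then shift new-tool mm [-0.3  4.3 -0.5] | shift old-tool mm [-0.3  4.3 -0.5]
```

View pics/s13.png

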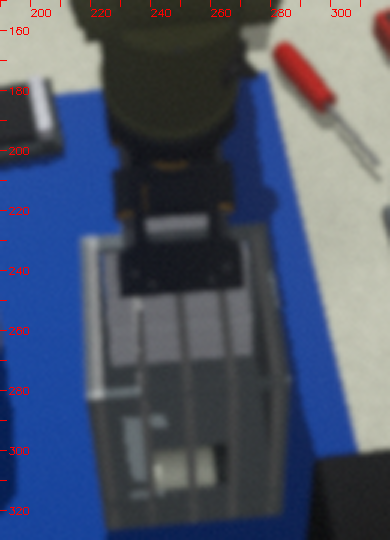

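View pics/t13.png

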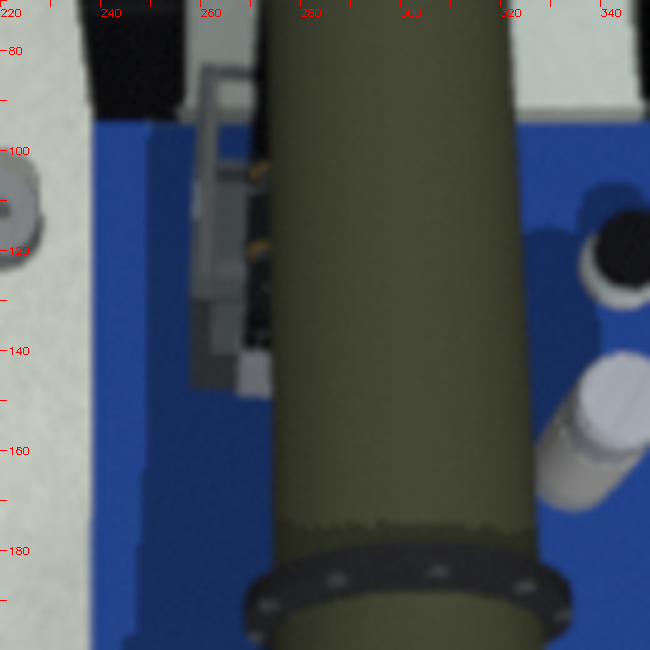

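```bash
python3 -m pendant '[{"rx":0,"ry":0,"rz":0,"tx":0,"ty":-3.5,"tz":-2,"jaw":4},{"rx":0,"ry":0,"rz":0,"tx":0,"ty":-7,"tz":-4,"jaw":4},{"rx":0,"ry":0,"rz":0,"tx":0,"ty":-8.7,"tz":-5,"jaw":4},{"rx":0,"ry":0,"rz":0,"tx":0,"ty":-8.7,"tz":-5,"jaw":4},{"rx":0,"ry":0,"rz":0,"tx":0,"ty":-8.7,"tz":-5,"jaw":4},{"rx":0,"ry":0,"rz":0,"tx":0,"ty":-8.7,"tz":-5,"jaw":4},{"rx":0,"ry":0,"rz":0,"tx":0,"ty":-7,"tz":-4,"jaw":4},{"rx":0,"ry":0,"rz":0,"tx":0,"ty":-4,"tz":-2,"jaw":4},{"rx":0,"ry":0,"rz":0,"tx":0,"ty":0,"tz":0,"jaw":4}]'
python3 - <<'E'
from go import *
o=cur()[0]; print(o["force"],o["qpos"].round(0),scoop_from_tool()[:2])
S=Rn.from_euler('zy',[0,0]).as_matrix()
p,e,_=scoop_from_tool(); R=cur()[2]@RS.T; print("nose",p+R@[.05,0,0])
from h import *
for n in ("scene",):
    c=grab(n,n[0]+"14"); crop(c,*((190,150,320,330) if n=="scene" else (220,70,350,200)),(3 if n=="scene" else 5),n[0]+"14")
E
```

```text
time_s: 30.03
tool_pos: [0.5877, -0.0636, 0.2727]
tool_rot: [-158.2, 0.0, 87.2]
force: [0.7, 0.6, -1.6]
grip_width: 0.0116
[ 0.67484157  0.59136338 -1.60927392] [ 10.  28. -10.  70.   4. 105.  -2.] (array([ 0.57818775, -0.0632301 ,  0.17426845]), array([-2.89391064, 51.82199689, -0.07050034]))
nose [ 0.60905366 -0.06479041  0.13496375]
```

View pics/s14.png

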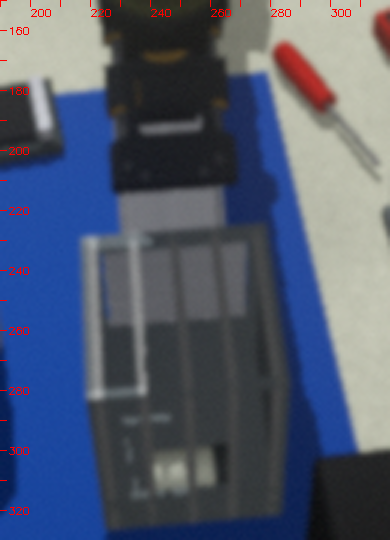

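```bash
python3 -m pendant '[{"rx":0,"ry":0,"rz":0,"tx":0,"ty":-9,"tz":3.7,"jaw":4},{"rx":0,"ry":0,"rz":0,"tx":0,"ty":-10,"tz":4,"jaw":4},{"rx":0,"ry":0,"rz":0,"tx":12,"ty":-5,"tz":2,"jaw":4},{"rx":0,"ry":0,"rz":0,"tx":24,"ty":0,"tz":0,"jaw":4},{"rx":0,"ry":0,"rz":0,"tx":27,"ty":0,"tz":0,"jaw":4},{"rx":0,"ry":0,"rz":0,"tx":27,"ty":0,"tz":0,"jaw":4},{"rx":0,"ry":0,"rz":0,"tx":27,"ty":0,"tz":0,"jaw":4},{"rx":0,"ry":0,"rz":0,"tx":27,"ty":0,"tz":0,"jaw":4},{"rx":-3,"ry":0,"rz":0,"tx":22,"ty":0,"tz":0,"jaw":4},{"rx":-5,"ry":0,"rz":0,"tx":18,"ty":0,"tz":0,"jaw":4},{"rx":-5,"ry":0,"rz":0,"tx":14,"ty":0,"tz":0,"jaw":4},{"rx":-5,"ry":0,"rz":0,"tx":10,"ty":0,"tz":0,"jaw":4},{"rx":-5,"ry":0,"rz":0,"tx":6,"ty":0,"tz":0,"jaw":4},{"rx":-5,"ry":0,"rz":0,"tx":4,"ty":0,"tz":0,"jaw":4},{"rx":-5,"ry":0,"rz":0,"tx":0,"ty":0,"tz":0,"jaw":4},{"rx":-5,"ry":0,"rz":0,"tx":0,"ty":0,"tz":0,"jaw":4}]'
python3 - <<'E'
from go import *
o=cur()[0]; print(o["force"],o["qpos"].round(0),scoop_from_tool()[:2])
delta(*tool_for(.5552,.1795,.12,0))
E
```

```text
time_s: 31.42
tool_pos: [0.5719, 0.1574, 0.271]
tool_rot: [163.8, -0.0, 87.3]
force: [-0.8, -0.8, -2.1]
grip_width: 0.0116
[-0.82417727 -0.76161805 -2.10080876] [ -5.   0. -17. 102.   8.  63. -27.] (array([0.62504853, 0.15489517, 0.18767659]), array([-2.70608948, 13.76917332,  0.03481928]))
t 31.42 pos [0.5719 0.1574 0.271 ] ->  [0.4837 0.1795 0.1883]
  turn first (rv,deg) [-13.8   1.   -2.5] | then shift new-tool mm [  22.1 -117.8   27.5] | shift old-tool mm [  17.9 -108.7   54.5]
```

```bash
python3 -m pendant '[{"rx":-5,"ry":0.4,"rz":-0.9,"tx":0,"ty":0,"tz":0,"jaw":4},{"rx":-5,"ry":0.4,"rz":-0.9,"tx":0,"ty":0,"tz":0,"jaw":4},{"rx":-3.8,"ry":0.3,"rz":-0.7,"tx":0,"ty":0,"tz":0,"jaw":4},{"rx":0,"ry":0,"rz":0,"tx":3,"ty":-10,"tz":2,"jaw":4},{"rx":0,"ry":0,"rz":0,"tx":4,"ty":-18,"tz":4,"jaw":4},{"rx":0,"ry":0,"rz":0,"tx":4,"ty":-22,"tz":5,"jaw":4},{"rx":0,"ry":0,"rz":0,"tx":4,"ty":-22,"tz":5,"jaw":4},{"rx":0,"ry":0,"rz":0,"tx":4,"ty":-20,"tz":5,"jaw":4},{"rx":0,"ry":0,"rz":0,"tx":3,"ty":-15,"tz":4,"jaw":4},{"rx":0,"ry":0,"rz":0,"tx":0,"ty":-8,"tz":2,"jaw":4},{"rx":0,"ry":0,"rz":0,"tx":0,"ty":-3,"tz":0,"jaw":4},{"rx":0,"ry":0,"rz":0,"tx":0,"ty":0,"tz":0,"jaw":4}]'
python3 - <<'E'
from go import *
o=cur()[0]; print(o["force"],o["qpos"].round(0),scoop_from_tool()[:2])
delta(*tool_for(.5552,.1795,.096,0))
from fit import *
for n in ("scene","top"):
    c=grab(n,n[0]+"15"); crop(c,*((190,130,480,330) if n=="scene" else (60,60,320,230)),(2 if n=="scene" else 3),n[0]+"15")
    P=near(c.cloud(),.545,.178,.1,.108,.24); P=P[P[:,2]<.168]
    print(n,fit_scoop(P,(.553,.178,0),.12,fz=True,cell=False))
E
```

```text
time_s: 32.42
tool_pos: [0.4832, 0.1778, 0.1884]
tool_rot: [150.3, 0.0, 89.9]
force: [-0.2, 0.4, -1.8]
grip_width: 0.0116
[-0.21423983  0.43320589 -1.77589285] [ -7. -15. -24. 127.  14.  41. -40.] (array([0.55443412, 0.17772335, 0.11984825]), array([-0.09677899,  0.26042162, -0.00287909]))
t 32.42 pos [0.4832 0.1778 0.1884] ->  [0.4837 0.1795 0.1643]
  turn first (rv,deg) [-0.3  0.1 -0.1] | then shift new-tool mm [  1.7 -11.7  21.2] | shift old-tool mm [  1.7 -11.6  21.2]
scene (array([ 0.55555268,  0.17719554, -0.00665161,  0.12091381]), np.float64(0.0006587640095416722), 1607)
top (array([ 0.5559794 ,  0.17635546, -0.00085097,  0.12050141]), np.float64(0.0007003083938276812), 669)
```

View pics/s15.png

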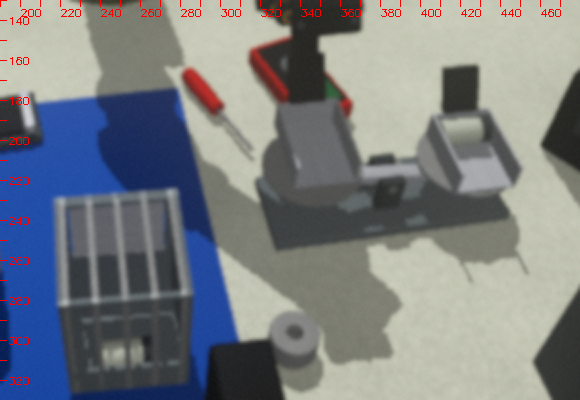

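View pics/t15.png

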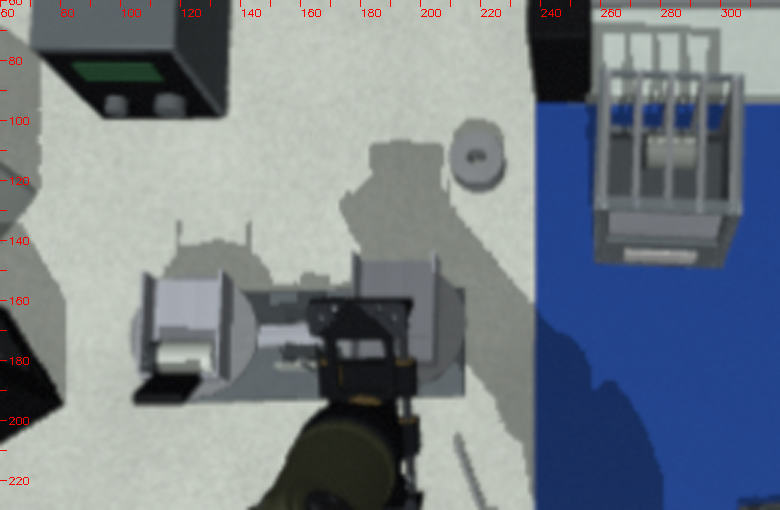

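```bash
python3 -m pendant '[{"rx":-0.3,"ry":0,"rz":0,"tx":1.7,"ty":-3,"tz":5.2,"jaw":4},{"rx":0,"ry":0,"rz":0,"tx":0,"ty":-3.5,"tz":6,"jaw":4},{"rx":0,"ry":0,"rz":0,"tx":0,"ty":-2.5,"tz":4.4,"jaw":4},{"rx":0,"ry":0,"rz":0,"tx":0,"ty":-1.5,"tz":2.6,"jaw":4},{"rx":0,"ry":0,"rz":0,"tx":0,"ty":-0.6,"tz":1,"jaw":4},{"rx":0,"ry":0,"rz":0,"tx":0,"ty":-0.5,"tz":0.8,"jaw":4},{"rx":0,"ry":0,"rz":0,"tx":0,"ty":0,"tz":0,"jaw":4}]'
python3 - <<'E'
from go import *
print(scoop_from_tool()[:2],cur()[0]["force"])
E
python3 -m pendant '[{"rx":0,"ry":0,"rz":0,"tx":0,"ty":-0.5,"tz":0.9,"jaw":4},{"rx":0,"ry":0,"rz":0,"tx":0,"ty":0,"tz":0,"jaw":4},{"rx":0,"ry":0,"rz":0,"tx":0,"ty":0,"tz":0,"jaw":4}]'
python3 - <<'E'
from go import *
print(scoop_from_tool()[:2],cur()[0]["force"])
E
```

```text
time_s: 33.1
tool_pos: [0.4836, 0.1792, 0.1653]
tool_rot: [149.9, -0.0, 89.9]
force: [0.0, -0.0, -1.7]
grip_width: 0.012
(array([0.55516597, 0.17901567, 0.09719642]), array([-0.12286333, -0.09319005,  0.00341392])) [ 0.03730973 -0.04801827 -1.69415565]
time_s: 33.35
tool_pos: [0.4836, 0.1793, 0.1647]
tool_rot: [149.9, -0.0, 89.9]
force: [-0.3, 0.0, -1.8]
grip_width: 0.0117
(array([0.55528485, 0.17919182, 0.0965722 ]), array([-0.11106011, -0.1251948 ,  0.01013143])) [-0.33318294  0.02331113 -1.7875513 ]
```

```bash
python3 -m pendant '[{"rx":0,"ry":0,"rz":0,"tx":0,"ty":-0.6,"tz":1,"jaw":4},{"rx":0,"ry":0,"rz":0,"tx":0,"ty":-0.6,"tz":1,"jaw":4},{"rx":0,"ry":0,"rz":0,"tx":0,"ty":-0.5,"tz":0.9,"jaw":4},{"rx":0,"ry":0,"rz":0,"tx":0,"ty":-0.5,"tz":0.9,"jaw":4},{"rx":0,"ry":0,"rz":0,"tx":0,"ty":0,"tz":0,"jaw":4},{"rx":0,"ry":0,"rz":0,"tx":0,"ty":0,"tz":0,"jaw":4}]'
python3 - <<'E'
from go import *
print(scoop_from_tool()[:2],cur()[0]["force"])
E
python3 -m pendant '[{"rx":0,"ry":0,"rz":0,"tx":0,"ty":-0.3,"tz":0.5,"jaw":4},{"rx":0,"ry":0,"rz":0,"tx":0,"ty":0,"tz":0,"jaw":4}]'
python3 - <<'E'
from go import *
print(scoop_from_tool()[:2],cur()[0]["force"])
E
```

```text
time_s: 33.85
tool_pos: [0.4837, 0.1793, 0.1603]
tool_rot: [149.9, -0.0, 89.9]
force: [-1.5, -0.7, 1.3]
grip_width: 0.0117
(array([0.55535037, 0.1792083 , 0.09224051]), array([-0.10751846, -0.13066924,  0.00654142])) [-1.49433272 -0.70090114  1.33768177]
time_s: 34.02
tool_pos: [0.4837, 0.1794, 0.1597]
tool_rot: [149.9, -0.0, 89.9]
force: [-1.5, -0.8, 1.0]
grip_width: 0.0116
(array([0.55536536, 0.17925375, 0.09161154]), array([-0.10469904, -0.13542291,  0.01439326])) [-1.46731088 -0.81428255  0.97629806]
```

```bash
python3 -m pendant '[{"rx":0,"ry":0,"rz":0,"tx":0,"ty":0.2,"tz":-0.4,"jaw":4},{"rx":0,"ry":0,"rz":0,"tx":0,"ty":0,"tz":0,"jaw":16},{"rx":0,"ry":0,"rz":0,"tx":0,"ty":0,"tz":0,"jaw":24},{"rx":0,"ry":0,"rz":0,"tx":0,"ty":0,"tz":0,"jaw":36},{"rx":0,"ry":0,"rz":0,"tx":0,"ty":0,"tz":0,"jaw":50},{"rx":0,"ry":0,"rz":0,"tx":0,"ty":0,"tz":-5,"jaw":50},{"rx":0,"ry":0,"rz":0,"tx":0,"ty":0,"tz":-12,"jaw":50},{"rx":0,"ry":0,"rz":0,"tx":0,"ty":0,"tz":-15,"jaw":50},{"rx":0,"ry":0,"rz":0,"tx":0,"ty":0,"tz":-15,"jaw":50},{"rx":0,"ry":0,"rz":0,"tx":0,"ty":5,"tz":-15,"jaw":50},{"rx":0,"ry":0,"rz":0,"tx":0,"ty":5,"tz":-15,"jaw":50},{"rx":0,"ry":0,"rz":0,"tx":0,"ty":0,"tz":-5,"jaw":50},{"rx":0,"ry":0,"rz":0,"tx":0,"ty":0,"tz":0,"jaw":50},{"rx":0,"ry":0,"rz":0,"tx":0,"ty":0,"tz":0,"jaw":50},{"rx":0,"ry":0,"rz":0,"tx":0,"ty":0,"tz":0,"jaw":50},{"rx":0,"ry":0,"rz":0,"tx":0,"ty":0,"tz":0,"jaw":50},{"rx":0,"ry":0,"rz":0,"tx":0,"ty":0,"tz":0,"jaw":50},{"rx":0,"ry":0,"rz":0,"tx":0,"ty":0,"tz":0,"jaw":50}]'
python3 - <<'E'
from fit import *
for n in ("scene","top"):
    c=grab(n,n[0]+"16"); cv2.imwrite(f"pics/{n[0]}16.png",c.img[:,:,::-1])
    for y,cl in ((.178,False),(.378,True)):
        P=near(c.cloud(),.545,y,.1,.078,.24); P=P[P[:,2]<(.16 if not cl else .15)]
        print(n,fit_scoop(P,(.553,y,0),.08,fz=True,cell=cl))
E
```

```text
time_s: 35.52
tool_pos: [0.4664, 0.1862, 0.2238]
tool_rot: [150.3, 0.4, 89.6]
force: [0.5, 0.6, 0.8]
grip_width: 0.0501
scene (array([ 0.55656288,  0.17764703, -0.00329518,  0.09336036]), np.float64(0.000985013405524595), 2044)
scene (array([ 0.55271717,  0.38145402, -0.01212134,  0.06921221]), np.float64(0.000910525488213975), 1221)
top (array([0.55719534, 0.16814394, 0.25636862, 0.09271078]), np.float64(0.0012624692947018484), 1009)
top (array([ 0.55315988,  0.37795994, -0.00138008,  0.06809285]), np.float64(0.0007320850062376774), 683)
```

View pics/s16.png

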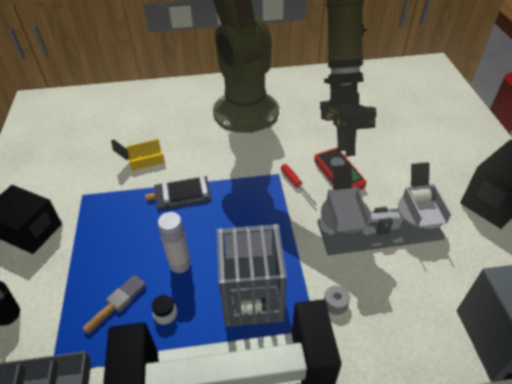

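View pics/t16.png

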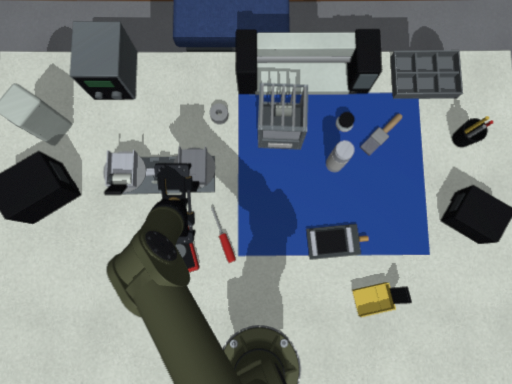

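Run:
```python
from cell import env
o=env.get_obs(); print(o["time_s"],o["force"]); print(env.sign_off())
```

```text
35.6167 [ 0.09557039 -0.83510641  0.60261865]
the job is handed in; nothing more can be done
None
```

I finished the job and handed it in at 35.6 s.

- **Weighing:** I stood both loaded scoops on the balance and let go. The right pan settled at about 69 mm and the left at about 93 mm, so the cell in the right scoop was the heavier one.
- **Tipping:** I pushed the hopper flap open with that scoop's nose and tipped it to 52°. The cell rolled in while the scoop held the flap open. I then withdrew the scoop and stood it, empty, back on the right pan.

**Final pictures:**
- The heavier cell is on the hopper floor, and the flap looks shut.
- The empty scoop stands on the right pan, up at about 93 mm. The lighter cell is still in its scoop on the left pan, down at about 69 mm.
- The bystander objects and the yellow look-alike appear unmoved. I compared those by eye and did not measure them.
- The gripper is open and clear of everything, by about 37 mm at the nearest point as worked out from its position.

**One check disagreed:** the last top-camera fit of the empty scoop came out about 15° off in yaw and about 10 mm to the side, because the gripper was in that view. The scene-camera fit put it square and within about 4 mm of where I meant to set it.

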